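Stir the sample beads and hold the dish under the microscope

ROBOT

A 7-joint arm with a two-finger parallel gripper is mounted at the origin on the work surface. World frame = base frame: x ahead of the robot, y to its left, z up, the work surface at z = 0. Lengths are in m, angles in rad, forces in N, time in s.
With the tool pointing down it reaches from about 0.4 to 0.85 m from the base axis. Payload 10.4 kg.
Tool frame: the origin (TCP) lies midway between the tips of the shut fingers; the grasp point (between the pads) lies 19 mm behind it; z points along the fingers, y is the line along which they close (so a half turn about z gives the same grasp; the last joint's range is limited). The gripper opens to 87 mm and grips with 3 to 60 N. Pads are 19 mm wide; open, the fingers measure 117 mm over their backs; the gripper's body (75 mm by 190 mm) begins 51 mm behind the grasp point.
Start: joints at [1.123, 0.332, -0.065, 1.46, 0.022, 1.35, -0.088], TCP at [0.258, -0.569, 0.223] pointing down, gripper open.
Joint ranges: [-2.6, 2.6], [-0.5, 2.12], [-1.47, 1.34], [0.16, 2.42], [-1.27, 4.41], [0.06, 2.06], [-2.6, 2.6]. Speed limits (rad/s): [2.22, 2.22, 2.79, 2.79, 3.14, 3.14, 3.14].

INTERFACE

Orientations are given as a unit quaternion [x, y, z, w].
In Python, from bench import r gives the robot as it stands.
- The arm moves only by the tool carry_out, never from a script. Its argument "steps" is a list that holds one entry, the list of rows, each a list of 6 numbers: the shift along the tool's x, y, z in cm, then the turn, a rotation vector about the tool's x, y, z in rad. In form: [[[dx, dy, dz, wx, wy, wz], ...]]. A call has 1 to 20 rows; each row is the pose to reach, as a shift and turn from the pose commanded when the call began, along the tool's axes at that moment; what a row does not reach only later rows make up. A row lasts 1/12 s, in which the tool goes at most 41.7 mm and 7.16 degrees, less where a joint would pass 70% of its speed; a pose out of reach is approached as far as the arm can. A call with a gripper value outside its range is refused whole. "hand" is the closure, from -1 (fully open) to 1 (shut), set as the call begins (left out, the last holds). The fingers move at their own pace and stop on an object; "squeeze" is the grip in N (left out, the last holds). Time passes only in rows, so rows that repeat a pose let the fingers close. It gives the time, the measured TCP pose, the force, the opening and the grip force at its end, in the units of the state.
- r.read_state(): the state, without advancing time (a new reading comes with each control period).
- r.camera(name): name is "scene" or "side" or "wrist"; returns the picture (420x560x3 uint8, red, green, blue); there is no depth.
- r.camera_params(name): a dict with "fx", "fy", "cx", "cy" (pixels), "view" (4x4, takes a point from world to camera coordinates). Camera axes: x right, y up, looking along -z (the intrinsics and any distortion apply to the point x, -y, -z); pixel columns grow to the right and rows downward; lengths in m; the calibration is good to about 2 mm. A picture is of the moment at which its call begins: read the wrist's pose just before it. camera_params takes no time and is no camera call; for the wrist camera it gives the pose at the moment of the call.
- r.close_job(): hands the job in; it is judged then, once.
The state is a dict: "time": time; "joint_positions": joint angles; "joint_vel": joint speeds; "joint_torque": joint torques, N m; "ee_pos": TCP position; "eef_rot": TCP orientation; "ft_force": force on the tool from outside, world axes, zero at the start; "torque": the same for the moment, N m; "width": finger opening in m; "grip_force": force on a finger pad.
Only numpy, scipy, OpenCV 4.12 (cv2) and the standard library are available. Lean on these libraries where they do the work, as an engineer would, in place of code of your own. Each camera call takes 0.05 s, during which the arm holds its last target. There are 200 camera calls.

TASK

Turn the brass beads over for inspection: take the stirring rod from its block, stir the beads in the white dish with at least three wide full turns while the carriage stays home, then stand the rod back in its block and let go of it. Then pull the spring-return carriage by its upright tab under the microscope until its pointer faces the fixed pointer on the stage tip to tip, and finish still holding it there: do not let go. Spill no bead and leave the jar, the circuit board and the coin pad alone.

Things in the scene. Friction and masses are not known exactly. Their poses are not given: they have to be found in the camera images.
- stage: White base plate of the viewing stage, fixed, 150 (x) x 340 (y) x 12 mm high; the plate reaches from y = -150 to +190 mm. Origin at desk height. Its +y is the direction in which the carriage is pulled out.
- carriage (a joint): Travel of the black carriage along the stage's +y, in m: 0 home (where the spring holds it), 0.12 at the far stop. The mark lies somewhere between 0.075 and 0.105. Pulling takes about 4 N at home and 8 to 10 N at the mark; it springs back home if let go. The carriage plate is 94 mm wide, its top 23 mm above the desk.
- dish (a point): Centre of the inner floor of the white round dish fixed on the carriage, 26 mm above the desk; axes as the stage's. Inner radius 33 mm at the floor, 35 mm at the rim, wall 3 mm, rim 27 mm above this point (53 mm above the desk). Five beads start in a ring of 21 mm radius around its centre; the centre is free (11 mm radius). Stir with the rod's tip 4 to 8 mm above this floor, circling 16 to 20 mm from the centre.
- pull_mid (a point): Grasp point of the upright aluminium tab by which the carriage is pulled; axes as the stage's. The tab is 30 mm wide (x), 12 mm thick (y, the pulling direction) and 48 mm high on the carriage's top; the point lies on its centre line, 51 mm above the desk, 20 mm below its top. It is 145 mm to +y and 25 mm to -x of the dish's centre; free space on all sides and above.
- pointer (a point): Tip of the small steel wedge (12 mm) on the near (-x) edge of the carriage, in line (y) with the dish's centre and 52 mm to -x of it, 25 mm above the desk; it travels with the carriage.
- mark (a point): Tip of the matching fixed wedge on a small clamp at the near (-x) edge of the stage, level with the lens; axes as the stage's. At the mark, pointer and mark agree along the stage's y. In line with it, beyond the carriage on the +x side, stands the tilted microscope: 150 mm column, black tube from its lens (74 mm to +x of the dish's line, 105 mm high) rising away to 180 mm high.
- holder: Wooden block, fixed, 56 x 56 x 60 mm high, origin under its centre on the desk, with one upright round hole of 15 mm in the middle of its top, 50 mm deep (its bottom is 10 mm above the desk), with a 4 mm chamfer. The rod stands in it. It is found at the left or at the right.
- rod: Steel stirring rod, 172 mm long, 60 g or so, standing upright in the block: shaft 10 mm across from its flat foot to 110 mm up, then a round grip 16 mm across from 114 to 168 mm. Origin at its foot; z along it to the grip.
- rod_grip (a point): Middle of the rod's grip, 143 mm from its foot, on its axis; 153 mm above the desk at the start.
- rod_tip (a point): Centre of the rod's foot, the end that stirs; 10 mm above the desk at the start.
- bead0_mid (a point): Centre of a brass barrel bead, 16 mm across and 13 mm high, 18 g, loose in the dish.
- bead1_mid (a point): Centre of a brass barrel bead, 16 mm across and 13 mm high, 18 g, loose in the dish.
- bead2_mid (a point): Centre of a brass barrel bead, 16 mm across and 13 mm high, 18 g, loose in the dish.
- bead3_mid (a point): Centre of a brass barrel bead, 16 mm across and 13 mm high, 18 g, loose in the dish.
- bead4_mid (a point): Centre of a brass barrel bead, 16 mm across and 13 mm high, 18 g, loose in the dish.
- jar: Bystander: closed pale jar with a white lid, 52 mm across, 75 mm high, at the side opposite to the block; origin under its centre.
- board: Bystander: green circuit board, 60 x 88 mm, 15 mm high, on the near left; origin under its centre.
- pad: Bystander: dark pad with two coins, 65 x 80 mm, 7 mm high, on the near right; origin under its centre.

How it is judged:
By the outcome, as a careful person would: the job done as asked, in the order asked, and still so for the second after the job is handed in, while the arm keeps its last pose, push and grip.
It also fails if it takes over 72 s, if anything falls off the work surface, if the arm or the gripper's body presses on something with over 40 N, if the wrist force passes 120 N, or if a joint passes its speed limit or range.

## Working session

There is one attempt and no reset: what is moved stays moved. The work goes in short steps, Python scripts to look and compute and a tool call to move; the robot and the scene stay as the last step left them, time stands still between calls to the robot, and variables do not carry over. Pictures are saved under pics/ and viewed, at most 10 in all, crops included, and the job is handed in when it is done.

Besides the shell and the picture viewer there is one more tool, called after "Emit:" as name([rows], argument=value, ...), one row to a line, values as JSON. carry_out: Moves the arm, as the interface text tells. Its arguments: {"type":"object","properties":{"steps":{"type":"array","items":{"type":"array","items":{"type":"array","items":{"type":"number"}}}},"hand":{"type":"number"},"squeeze":{"type":"number"}},"required":["steps"]}

```bash
ls; mkdir -p pics; python3 - <<'E'
from bench import r
import cv2,numpy as np
s=r.read_state();print(s['time'],s['ee_pos'],s['eef_rot'],s['width'])
a=r.camera('scene');b=r.camera('side')
for n,i in(('scene',a),('side',b)):
    cv2.imwrite(f'pics/{n}0.png',i[:,:,::-1])
    p=r.camera_params(n);print(n,{k:np.round(v,3).tolist() for k,v in p.items()})
E
```

```text
pics
0.0 [ 0.25740168 -0.56909757  0.22174286] [ 9.77528324e-01  2.10802876e-01 -1.94238452e-04 -6.97342572e-04] 0.08682920627038128
scene {'fx': 428.075, 'fy': 428.075, 'cx': 273.668, 'cy': 204.778, 'view': [[-0.517, 0.856, -0.011, 0.259], [-0.724, -0.43, 0.539, 0.291], [0.457, 0.287, 0.842, -1.27], [0.0, 0.0, 0.0, 1.0]]}
side {'fx': 478.936, 'fy': 478.936, 'cx': 283.693, 'cy': 210.02, 'view': [[-0.916, -0.4, -0.006, 0.464], [0.279, -0.648, 0.708, -0.232], [-0.287, 0.648, 0.706, -1.217], [0.0, 0.0, 0.0, 1.0]]}
```

View pics/scene0.png

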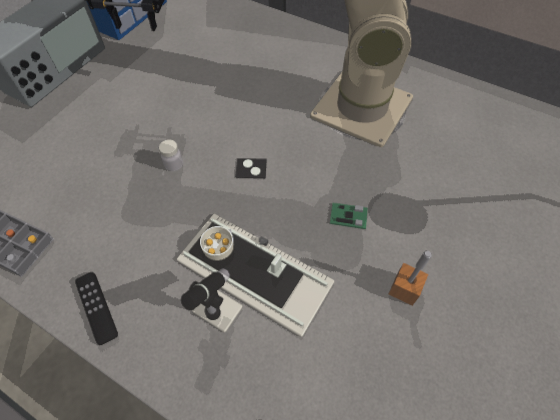

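View pics/side0.png

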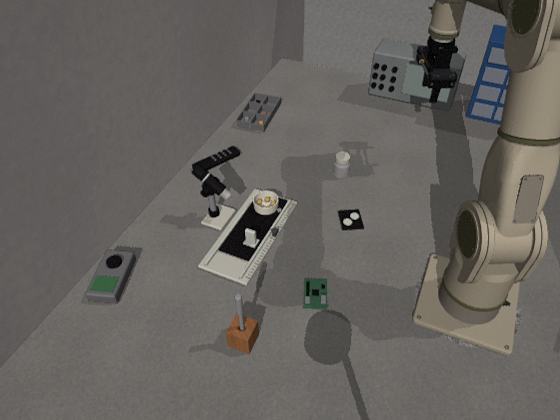

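The scene view shows the dish at (216,243), tab at (277,265), microscope at (205,295), and the rod in its block at (426,254)/(410,285). In the side view, the dish is at (265,202), the tab at (250,237), and the rod top at (238,296).

```bash
cat > h.py <<'E'
import numpy as np,cv2
from bench import r
from scipy.spatial.transform import Rotation as R
def ray(P,u,v):
    V=np.array(P['view']);Rm=V[:3,:3];o=-Rm.T@V[:3,3]
    d=Rm.T@np.array([(u-P['cx'])/P['fx'],-(v-P['cy'])/P['fy'],-1.]);return o,d/np.linalg.norm(d)
def plane(P,uv,z):
    o,d=ray(P,*uv);return o+d*(z-o[2])/d[2]
def tri(P1,a,P2,b):
    o1,d1=ray(P1,*a);o2,d2=ray(P2,*b)
    t=np.linalg.lstsq(np.c_[d1,-d2],o2-o1,rcond=None)[0]
    p,q=o1+t[0]*d1,o2+t[1]*d2;return (p+q)/2,np.linalg.norm(p-q)
def proj(P,X):
    V=np.array(P['view']);c=V[:3,:3]@X+V[:3,3];return np.array([P['cx']+P['fx']*c[0]/-c[2],P['cy']-P['fy']*c[1]/-c[2]])
def totool(dX):  # world shift (m) -> tool cm
    s=r.read_state();return 100*R.from_quat(s['eef_rot']).inv().apply(dX)
E
python3 - <<'E'
from h import *
np.set_printoptions(precision=4,suppress=True)
S=r.camera_params('scene');D=r.camera_params('side')
print('dishrim',tri(S,(216,242),D,(265,202)),plane(S,(216,242),.053))
print('rodtop',tri(S,(426,253),D,(238,296)),plane(S,(426,253),.18),plane(D,(238,296),.18))
print('tabtop',tri(S,(278,259),D,(250,231)))
print('stage corners',*[plane(S,p,.012)for p in((214,217),(332,282),(301,328),(179,260))])
for n in('scene','side'):
    im=cv2.imread(f'pics/{n}0.png');hsv=cv2.cvtColor(im,cv2.COLOR_BGR2HSV)
    m=((hsv[...,1]>130)&(hsv[...,0]<14)&(hsv[...,2]>60)).astype(np.uint8)
    x=[410,285] if n=='scene' else [243,332]
    M=np.zeros_like(m);M[x[1]-40:x[1]+40,x[0]-40:x[0]+40]=1
    c=max(cv2.findContours(m*M,0,2)[0],key=cv2.contourArea);print(n,cv2.minAreaRect(c),cv2.approxPolyDP(c,3,True).squeeze().tolist())
a=cv2.imread('pics/scene0.png')[200:340,170:450];b=cv2.imread('pics/side0.png')[180:360,190:320]
a=cv2.resize(a,None,fx=2.85,fy=2.85,interpolation=2)
cv2.imwrite('pics/c0.png',a)
E
```

```text
dishrim (array([ 0.6056, -0.0906,  0.0408]), np.float64(0.0023514549199944957)) [ 0.6093 -0.0867  0.053 ]
rodtop (array([0.4707, 0.3219, 0.1792]), np.float64(0.0008683360777064465)) [0.4709 0.3215 0.18  ] [0.4706 0.3228 0.18  ]
tabtop (array([0.5807, 0.0596, 0.0722]), np.float64(0.0023741988212264897))
stage corners [ 0.5401 -0.148   0.012 ] [0.5435 0.1788 0.012 ] [0.6697 0.1697 0.012 ] [ 0.6769 -0.1502  0.012 ]
scene ((410.8230285644531, 279.4507751464844), (28.091676712036133, 23.077465057373047), 25.016895294189453) [[403, 264], [395, 284], [418, 295], [427, 275], [420, 271], [410, 284], [406, 278], [413, 268]]
side ((242.10003662109375, 332.8000183105469), (29.516096115112305, 34.435447692871094), 26.56505012512207) [[236, 314], [226, 332], [228, 345], [248, 353], [258, 334], [257, 321], [244, 317], [246, 328], [241, 331]]
```

View pics/c0.png

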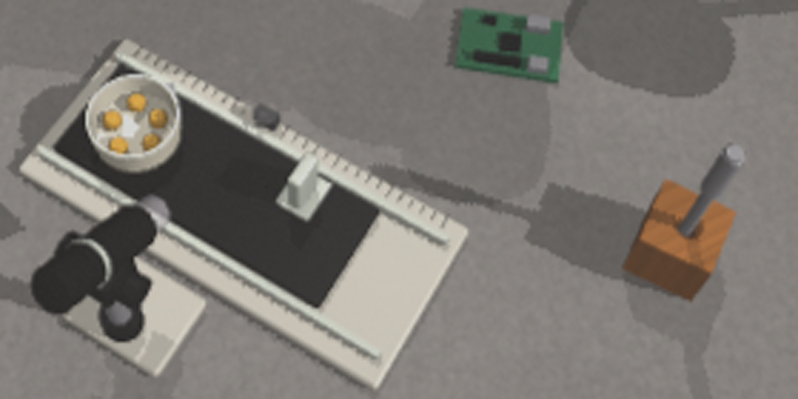

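Rough poses: rod at (0.471, 0.322), dish near (0.609, -0.087), stage yaw about 0. Next: align the tool with the world axes and move over the near side, where the wrist camera can look.

Emit:
carry_out([
  [[43.5, -37.3, -8, 0, 0, 0.4245], [43.5, -37.3, -8, 0, 0, 0.4245], [43.5, -37.3, -8, 0, 0, 0.4245], [43.5, -37.3, -8, 0, 0, 0.4245], [43.5, -37.3, -8, 0, 0, 0.4245], [43.5, -37.3, -8, 0, 0, 0.4245], [43.5, -37.3, -8, 0, 0, 0.4245], [43.5, -37.3, -8, 0, 0, 0.4245], [43.5, -37.3, -8, 0, 0, 0.4245], [43.5, -37.3, -8, 0, 0, 0.4245], [43.5, -37.3, -8, 0, 0, 0.4245], [43.5, -37.3, -8, 0, 0, 0.4245], [43.5, -37.3, -8, 0, 0, 0.4245], [43.5, -37.3, -8, 0, 0, 0.4245], [43.5, -37.3, -8, 0, 0, 0.4245], [43.5, -37.3, -8, 0, 0, 0.4245], [43.5, -37.3, -8, 0, 0, 0.4245], [43.5, -37.3, -8, 0, 0, 0.4245]],
], hand=-1, squeeze=40)

```text
time: 1.6
ee_pos: [0.4998, -0.0517, 0.3021]
eef_rot: [1.0, -0.001, -0.0, 0.0]
ft_force: [0.5, -0.2, 0.1]
width: 0.0869
grip_force: 0.0
```

```bash
python3 - <<'E'
from h import *
np.set_printoptions(precision=4,suppress=True)
s=r.read_state();print(s['time'],s['ee_pos'],s['eef_rot'],s['joint_positions'])
P=r.camera_params('wrist');i=r.camera('wrist');cv2.imwrite('pics/w1.png',i[:,:,::-1]);np.save('w1.npy',P,allow_pickle=True)
print(P['fx'],P['cx'],P['cy'],np.array(P['view']))
E
```

```text
1.6 [ 0.4998 -0.0517  0.3021] [ 1.     -0.0009 -0.0004  0.0002] [ 0.5068  0.0591 -0.513   1.6242  0.0296  1.4667 -1.5812]
294.8033306735095 278.8270937094919 214.01409115229362 [[-0.001  -1.     -0.     -0.0519]
 [ 0.9685 -0.0009 -0.249  -0.4351]
 [ 0.249  -0.0003  0.9685 -0.5903]
 [ 0.      0.      0.      1.    ]]
```

View pics/w1.png

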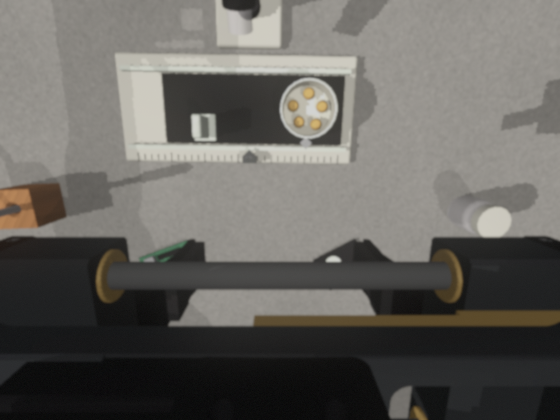

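The wrist view shows the whole stage: dish at (308,108), carriage pointer (306,144), fixed pointer (250,155), and tab (203,127). Next I refine these by colour.

```bash
python3 - <<'E'
from h import *
np.set_printoptions(precision=4,suppress=True)
P=np.load('w1.npy',allow_pickle=True).item()
im=cv2.imread('pics/w1.png');hsv=cv2.cvtColor(im,cv2.COLOR_BGR2HSV)
g=cv2.cvtColor(im,cv2.COLOR_BGR2GRAY)
m=(g>135).astype(np.uint8);m[:,:110]=0;m[170:]=0;m[:52]=0;m[:,360:]=0
c=max(cv2.findContours(m,0,2)[0],key=cv2.contourArea)
q=cv2.approxPolyDP(cv2.convexHull(c),5,True).squeeze();print(q.tolist())
for p in q:print(plane(P,p,.012))
# dish white blob
k=(g>105).astype(np.uint8);K=np.zeros_like(k);cv2.rectangle(K,(268,78),(344,141),1,-1);k*=K
c=max(cv2.findContours(k,0,2)[0],key=cv2.contourArea);print(cv2.fitEllipse(cv2.convexHull(c)),cv2.boundingRect(c))
b=((hsv[...,1]>110)&(hsv[...,2]>90)).astype(np.uint8)*K
n,_,st,ce=cv2.connectedComponentsWithStats(b)
B=[plane(P,ce[j],.035) for j in range(1,n) if st[j,4]>20];print(np.array(B),np.mean(B,0), [st[j,4] for j in range(1,n)])
for z in(.026,.053):print('dish',z,plane(P,(308.3,108.3),z))
big=cv2.resize(im[90:170,180:340],None,fx=5,fy=5,interpolation=2);cv2.imwrite('pics/w1b.png',big)
E
```

```text
[[359, 52], [359, 169], [119, 169], [110, 143], [114, 52]]
[ 0.6839 -0.1636  0.012 ]
[ 0.5229 -0.1744  0.012 ]
[0.5233 0.1907 0.012 ]
[0.5617 0.1989 0.012 ]
[0.6842 0.1757 0.012 ]
((308.3273010253906, 108.2745132446289), (58.58659362792969, 64.19562530517578), 10.354280471801758) (279, 78, 60, 64)
[[ 0.6278 -0.0927  0.035 ]
 [ 0.6122 -0.0713  0.035 ]
 [ 0.6109 -0.1113  0.035 ]
 [ 0.5908 -0.0798  0.035 ]
 [ 0.5876 -0.1036  0.035 ]] [ 0.6059 -0.0917  0.035 ] [np.int32(59), np.int32(57), np.int32(56), np.int32(52), np.int32(56)]
dish 0.026 [ 0.609  -0.0938  0.026 ]
dish 0.053 [ 0.6065 -0.0913  0.053 ]
```

View pics/w1b.png

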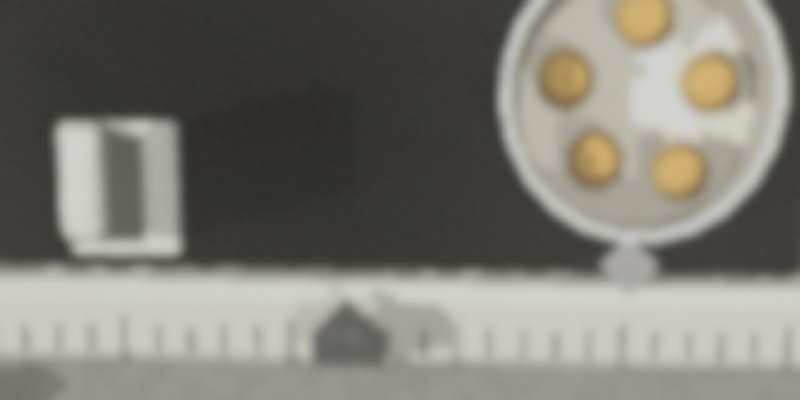

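```bash
python3 - <<'E'
from h import *
np.set_printoptions(precision=4,suppress=True)
P=np.load('w1.npy',allow_pickle=True).item()
g=cv2.cvtColor(cv2.imread('pics/w1.png'),cv2.COLOR_BGR2GRAY).astype(float)
# near edge of stage: white->grey transition per column
pts=[]
for u in list(range(135,230,2))+list(range(275,345,2)):
    d=np.diff(cv2.GaussianBlur(g,(3,3),0)[152:172,u]);k=d.argmin();pts.append((u,152.5+k))
W=np.array([plane(P,p,.012)[:2] for p in pts]);f=np.polyfit(W[:,1],W[:,0],1)
for _ in range(3):
    e=abs(np.polyval(f,W[:,1])-W[:,0]);k=e<.002;f=np.polyfit(W[k,1],W[k,0],1)
yaw=-f[0];print('yaw',yaw,k.sum(),f)
p=plane(P,(305.8,147.4),.025);mk=plane(P,(249,150.6),.025);print('pointer',p,'mark',mk)
Rz=R.from_euler('z',yaw)
print('travel',Rz.inv().apply(mk-p))
print('dish from ptr',p+Rz.apply([.052,0,0]))
d=np.array([.607,-.0915,.026]);tab=d+Rz.apply([-.025,.145,.025]);print('tab',tab,proj(P,tab+[0,0,.02]))
print(proj(P,np.array([.607,-.0915,.053])))
E
```

```text
yaw -0.014740311100156545 81 [0.0147 0.5342]
pointer [ 0.5554 -0.0916  0.025 ] mark [ 0.551 -0.009  0.025]
travel [-0.0057  0.0825  0.    ]
dish from ptr [ 0.6074 -0.0923  0.025 ]
tab [0.5841 0.0539 0.051 ] [195.4846 125.5302]
[308.4829 107.8584]
```

Emit:
carry_out([
  [[-7.9, -37.4, 0, 0, 0, 0], [-7.9, -37.4, 0, 0, 0, 0], [-7.9, -37.4, 0, 0, 0, 0], [-7.9, -37.4, 0, 0, 0, 0], [-7.9, -37.4, 0, 0, 0, 0], [-7.9, -37.4, 0, 0, 0, 0], [-7.9, -37.4, 0, 0, 0, 0], [-7.9, -37.4, 0, 0, 0, 0], [-7.9, -37.4, 0, 0, 0, 0], [-7.9, -37.4, 0, 0, 0, 0], [-7.9, -37.4, 0, 0, 0, 0], [-7.9, -37.4, 0, 0, 0, 0], [-7.9, -37.4, 0, 0, 0, 0], [-7.9, -37.4, 0, 0, 0, 0]],
])

```text
time: 2.82
ee_pos: [0.4222, 0.3218, 0.3025]
eef_rot: [1.0, -0.001, 0.0, 0.0]
ft_force: [1.4, -0.3, 1.2]
width: 0.0868
grip_force: 0.0
```

```bash
python3 - <<'E'
from h import *
np.set_printoptions(precision=4,suppress=True)
s=r.read_state();print(s['time'],s['ee_pos'],s['eef_rot'],s['joint_positions'])
P=r.camera_params('wrist');i=r.camera('wrist');cv2.imwrite('pics/w2.png',i[:,:,::-1]);np.save('w2.npy',P,allow_pickle=True)
for z in(.06,.182):print(proj(P,np.array([.4708,.322,z])))
E
```

```text
2.8167 [0.4222 0.3218 0.3025] [ 1.     -0.0015  0.0002  0.0004] [ 0.0414  0.1778 -0.8762  1.5433  0.1377  1.485  -2.4127]
[277.9993 153.8244]
[277.7118 160.2879]
```

View pics/w2.png

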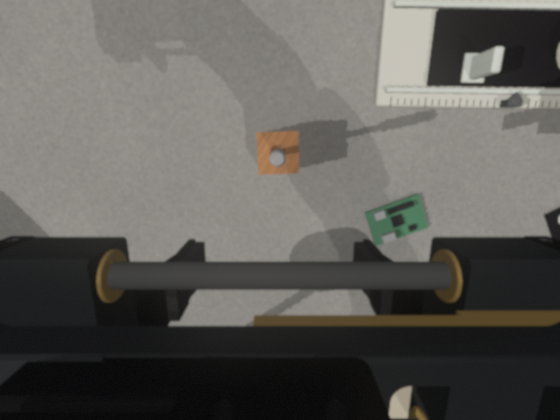

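Rod top is at (277,158), about 1 px from the prediction, so the refined position is (0.472, 0.3225). Now move over it and descend.

Emit:
carry_out([
  [[2.5, 0, 0, 0, 0, 0], [5.0, -0.1, 0, 0, 0, 0], [5.0, -0.1, 1, 0, 0, 0], [5.0, -0.1, 4, 0, 0, 0], [5.0, -0.1, 7, 0, 0, 0], [5.0, -0.1, 10, 0, 0, 0], [5.0, -0.1, 13, 0, 0, 0], [5.0, -0.1, 15.5, 0, 0, 0], [5.0, -0.1, 16.8, 0, 0, 0], [5.0, -0.1, 16.8, 0, 0, 0], [5.0, -0.1, 16.8, 0, 0, 0], [5.0, -0.1, 16.8, 0, 0, 0]],
])

```text
time: 3.87
ee_pos: [0.472, 0.3251, 0.1363]
eef_rot: [1.0, -0.0, 0.001, -0.001]
ft_force: [-0.6, -0.1, 0.3]
width: 0.0873
grip_force: 0.0
```

Emit:
carry_out([
  [[0, 0, 0, 0, 0, 0], [0, 0, 0, 0, 0, 0], [0, 0, 0, 0, 0, 0], [0, 0, 0, 0, 0, 0], [0, 0, 0, 0, 0, 0], [0, 0, 0, 0, 0, 0], [0, 0, 0, 0, 0, 0], [0, 0, 0, 0, 0, 0], [0, 0, 0, 0, 0, 0], [0, 0, 0, 0, 0, 0]],
], hand=1, squeeze=40)

```text
time: 4.7
ee_pos: [0.4711, 0.3246, 0.1345]
eef_rot: [1.0, 0.0, -0.0, 0.0]
ft_force: [-1.0, -0.5, -0.2]
width: 0.0285
grip_force: 0.0
```

Emit:
carry_out([
  [[0, 0, 0, 0, 0, 0], [0, 0, 0, 0, 0, 0], [0, 0, 0, 0, 0, 0], [0, 0, 0, 0, 0, 0], [0, 0, 0, 0, 0, 0], [0, 0, 0, 0, 0, 0]],
])

```text
time: 5.2
ee_pos: [0.4711, 0.3247, 0.1346]
eef_rot: [1.0, 0.0, 0.0, -0.0]
ft_force: [0.9, 1.0, -0.9]
width: 0.0154
grip_force: 40.0
```

Emit:
carry_out([
  [[0, 0, -1, 0, 0, 0], [0, 0, -3, 0, 0, 0], [0, 0, -5, 0, 0, 0], [0, 0, -7, 0, 0, 0], [0, 0, -8.5, 0, 0, 0], [0.3, 1, -9.5, 0, 0, 0], [1, 3, -9.5, 0, 0, 0], [2, 6, -9.5, 0, 0, 0], [3, 9, -9.5, 0, 0, 0], [4, 12, -9.5, 0, 0, 0], [5, 15, -9.5, 0, 0, 0], [6, 18, -9.5, 0, 0, 0], [7, 21, -9.5, 0, 0, 0], [8, 24, -9.5, 0, 0, 0], [9, 27, -9.5, 0, 0, 0], [10, 30, -9.5, 0, 0, 0], [11, 33, -9.5, 0, 0, 0], [12, 36, -9.5, 0, 0, 0], [13, 39, -9.5, 0, 0, 0], [13.6, 41.6, -9.5, 0, 0, 0]],
])

```text
time: 6.87
ee_pos: [0.6077, -0.0938, 0.2302]
eef_rot: [1.0, -0.0, 0.0, 0.0]
ft_force: [0.7, -0.6, 0.2]
width: 0.0152
grip_force: 40.0
```

Emit:
carry_out([
  [[0, 0, 0, 0, 0, 0], [0, 0, 0, 0, 0, 0], [0, 0, 0, 0, 0, 0]],
])

```text
time: 7.12
ee_pos: [0.6072, -0.0903, 0.23]
eef_rot: [1.0, 0.001, 0.0, -0.0]
ft_force: [-0.3, 0.6, -1.2]
width: 0.015
grip_force: 40.0
```

```bash
python3 - <<'E'
from h import *
np.set_printoptions(precision=4,suppress=True)
s=r.read_state();print(s['time'],s['ee_pos'],s['eef_rot'],s['ft_force'],s['width'],s['joint_positions'])
a=r.camera('scene')[:,:,::-1];b=r.camera('side')[:,:,::-1]
cv2.imwrite('pics/s3.png',a);cv2.imwrite('pics/d3.png',b)
S=r.camera_params('scene');D=r.camera_params('side')
tip=s['ee_pos']-np.array([0,0,.1246]);print('tip',tip,proj(S,tip),proj(D,tip))
x,y=proj(S,tip).astype(int);u,v=proj(D,tip).astype(int)
cv2.imwrite('pics/c3.png',np.hstack([cv2.resize(a[y-60:y+40,x-50:x+50],(400,400)),cv2.resize(b[v-60:v+40,u-50:u+50],(400,400))]))
P=np.load('w2.npy',allow_pickle=True).item();im=cv2.imread('pics/w2.png');h=cv2.cvtColor(im,cv2.COLOR_BGR2HSV)
m=((h[...,1]>120)&(h[...,0]<16)).astype(np.uint8);m[225:]=0
c=max(cv2.findContours(m,0,2)[0],key=cv2.contourArea);q=cv2.minAreaRect(c);print(q,plane(P,q[0],.06))
for p in cv2.boxPoints(q):print(p,plane(P,p,.06))
E
```

```text
7.1167 [ 0.6072 -0.0903  0.23  ] [ 1.      0.0005  0.0001 -0.0004] [-0.2541  0.5685 -1.2265] 0.014996594244131236 [ 0.5535  0.3683 -0.6211  1.4555  0.2141  1.386  -1.6448]
tip [ 0.6072 -0.0903  0.1054] [212.2004 229.2382] [264.0207 185.4376]
((277.8427734375, 152.19796752929688), (39.288814544677734, 38.19481658935547), 87.27368927001953) [0.4729 0.3222 0.06  ]
[257.8326 133.4842] [0.4972 0.3486 0.06  ]
[295.9842 131.6674] [0.4994 0.2982 0.06  ]
[297.853  170.9118] [0.4479 0.295  0.06  ]
[259.7014 172.7285] [0.4455 0.347  0.06  ]
```

View pics/c3.png

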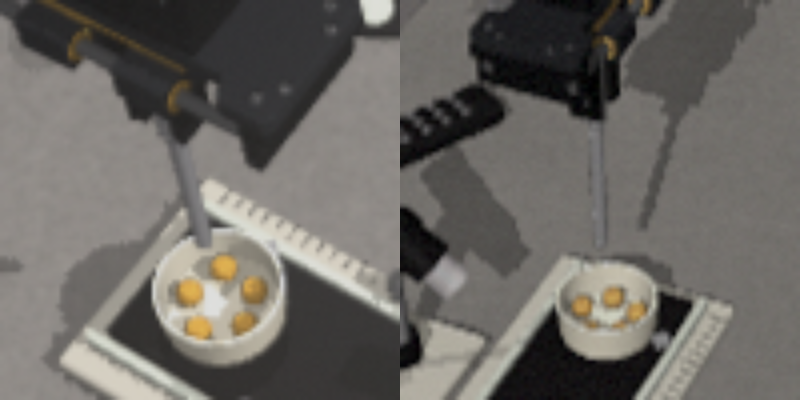

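The foot is above the dish's rim, at scene (213,230) and side (264,186). It agrees with the vertical-rod prediction within 1 px. Descend into the centre.

Emit:
carry_out([
  [[0, 0.1, 1, 0, 0, 0], [0, 0.1, 2.5, 0, 0, 0], [0, 0.1, 4, 0, 0, 0], [0, 0.1, 5.5, 0, 0, 0], [0, 0.1, 6.7, 0, 0, 0], [0, 0.1, 7.3, 0, 0, 0], [0, 0.1, 7.3, 0, 0, 0], [0, 0.1, 7.3, 0, 0, 0], [0, 0.1, 7.3, 0, 0, 0]],
])

```text
time: 7.97
ee_pos: [0.6077, -0.0922, 0.1574]
eef_rot: [1.0, 0.0, 0.001, 0.0]
ft_force: [0.9, 0.0, -0.8]
width: 0.0151
grip_force: 40.0
```

Emit:
carry_out([
  [[0.09, 0.03, 0, 0, 0, 0], [0.15, 0.11, 0, 0, 0, 0], [0.16, 0.22, 0, 0, 0, 0], [0.11, 0.34, 0, 0, 0, 0], [0, 0.45, 0, 0, 0, 0], [-0.17, 0.51, 0, 0, 0, 0], [-0.37, 0.51, 0, 0, 0, 0], [-0.58, 0.42, 0, 0, 0, 0], [-0.77, 0.25, 0, 0, 0, 0], [-0.9, 0, 0, 0, 0, 0], [-0.94, -0.31, 0, 0, 0, 0], [-0.87, -0.64, 0, 0, 0, 0], [-0.69, -0.95, 0, 0, 0, 0], [-0.39, -1.2, 0, 0, 0, 0], [0, -1.35, 0, 0, 0, 0], [0.45, -1.37, 0, 0, 0, 0], [0.9, -1.24, 0, 0, 0, 0], [1.31, -0.95, 0, 0, 0, 0], [1.63, -0.53, 0, 0, 0, 0], [1.8, 0, 0, 0, 0, 0]],
])

```text
time: 9.63
ee_pos: [0.625, -0.0913, 0.1562]
eef_rot: [1.0, 0.001, -0.001, -0.001]
ft_force: [-5.0, 4.8, 2.6]
width: 0.0149
grip_force: 40.0
```

```bash
python3 - <<'E'
from h import *
np.set_printoptions(precision=4,suppress=True)
s=r.read_state();print(s['time'],s['ee_pos'],s['eef_rot'],s['ft_force'],s['torque'])
a=r.camera('scene')[:,:,::-1];b=r.camera('side')[:,:,::-1]
cv2.imwrite('pics/c4.png',np.hstack([cv2.resize(a[190:290,165:265],(400,400)),cv2.resize(b[150:250,215:315],(400,400))]))
E
```

```text
9.6333 [ 0.625  -0.0913  0.1562] [ 1.      0.0006 -0.001  -0.0011] [-4.9896  4.7949  2.6426] [ 1.6759  1.742  -0.037 ]
```

View pics/c4.png

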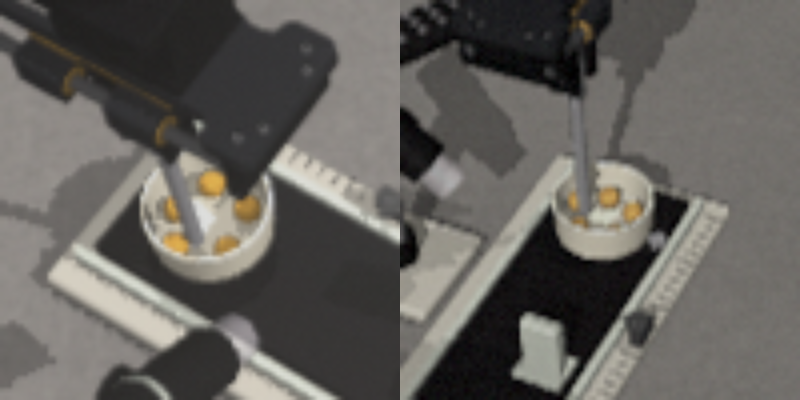

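Emit:
carry_out([
  [[0.07, 0.33, 0.05, 0, 0, 0], [-0.02, 0.65, 0.08, 0, 0, 0], [-0.16, 0.95, 0.08, 0, 0, 0], [-0.35, 1.22, 0.08, 0, 0, 0], [-0.58, 1.46, 0.08, 0, 0, 0], [-0.85, 1.65, 0.08, 0, 0, 0], [-1.15, 1.79, 0.08, 0, 0, 0], [-1.47, 1.87, 0.08, 0, 0, 0], [-1.8, 1.9, 0.08, 0, 0, 0], [-2.13, 1.87, 0.08, 0, 0, 0], [-2.45, 1.79, 0.08, 0, 0, 0], [-2.75, 1.65, 0.08, 0, 0, 0], [-3.02, 1.46, 0.08, 0, 0, 0], [-3.26, 1.22, 0.08, 0, 0, 0], [-3.45, 0.95, 0.08, 0, 0, 0], [-3.59, 0.65, 0.08, 0, 0, 0], [-3.67, 0.33, 0.08, 0, 0, 0], [-3.7, 0, 0.08, 0, 0, 0]],
])

```text
time: 11.23
ee_pos: [0.5901, -0.0924, 0.157]
eef_rot: [1.0, 0.0, 0.003, 0.0]
ft_force: [3.1, 0.9, 1.3]
width: 0.0152
grip_force: 40.0
```

```bash
cat > ck.py <<'E'
from h import *
import sys
np.set_printoptions(precision=4,suppress=True)
s=r.read_state();print(s['time'],s['ee_pos'],s['ft_force'],s['torque'],s['width'])
S=r.camera_params('scene');D=r.camera_params('side')
a=r.camera('scene')[:,:,::-1];b=r.camera('side')[:,:,::-1]
# tab in side image: bright blob; track against first picture by template matching
t0=cv2.imread('pics/side0.png')[222:252,236:264]
m=cv2.matchTemplate(np.ascontiguousarray(b[210:270,225:280]),t0,cv2.TM_CCOEFF_NORMED);_,v,_,l=cv2.minMaxLoc(m)
print('tab shift px',l[0]+225-236,l[1]+210-222,v)
h=cv2.cvtColor(np.ascontiguousarray(a),cv2.COLOR_BGR2HSV);k=((h[...,1]>130)&(h[...,2]>120)&(h[...,0]>12)&(h[...,0]<25)).astype(np.uint8);k[:,:150]=0;k[:,300:]=0;k[:190]=0
n,_,st,ce=cv2.connectedComponentsWithStats(k);print('brass',[(ce[j].round(0).tolist(),int(st[j,4])) for j in range(1,n) if st[j,4]>5])
cv2.imwrite(sys.argv[1],np.hstack([cv2.resize(a[190:290,165:265],(400,400)),cv2.resize(b[150:250,215:315],(400,400))]))
E
python3 ck.py pics/c5.png
```

```text
11.2333 [ 0.5901 -0.0924  0.157 ] [3.0832 0.9307 1.3273] [ 0.3331 -1.2368 -0.0175] 0.015189201402845083
tab shift px 0 0 0.995491623878479
brass [([222.0, 234.0], 9), ([210.0, 237.0], 26), ([226.0, 242.0], 27), ([208.0, 248.0], 28), ([221.0, 251.0], 12)]
```

Emit:
carry_out([
  [[0, -0.62, 0, 0, 0, 0], [0.28, -1.18, 0, 0, 0, 0], [0.72, -1.62, 0, 0, 0, 0], [1.28, -1.9, 0, 0, 0, 0], [1.9, -2.0, 0, 0, 0, 0], [2.52, -1.9, 0, 0, 0, 0], [3.08, -1.62, 0, 0, 0, 0], [3.52, -1.18, 0, 0, 0, 0], [3.8, -0.62, 0, 0, 0, 0], [3.9, 0, 0, 0, 0, 0], [3.8, 0.62, 0, 0, 0, 0], [3.52, 1.18, 0, 0, 0, 0], [3.08, 1.62, 0, 0, 0, 0], [2.52, 1.9, 0, 0, 0, 0], [1.9, 2.0, 0, 0, 0, 0], [1.28, 1.9, 0, 0, 0, 0], [0.72, 1.62, 0, 0, 0, 0], [0.28, 1.18, 0, 0, 0, 0], [0, 0.62, 0, 0, 0, 0], [-0.1, 0, 0, 0, 0, 0]],
], hand=1, squeeze=60)

```text
time: 13.0
ee_pos: [0.5894, -0.0924, 0.1571]
eef_rot: [1.0, 0.0, 0.003, 0.0]
ft_force: [8.0, -1.1, 1.0]
width: 0.0146
grip_force: 60.0
```

```bash
python3 ck.py pics/c6.png
```

```text
13.0 [ 0.5894 -0.0924  0.1571] [ 7.9635 -1.1347  1.0141] [-0.3242 -2.7849  0.0242] 0.014552868033490625
tab shift px 0 0 0.9955501556396484
brass [([214.0, 235.0], 25), ([223.0, 236.0], 20), ([207.0, 244.0], 28), ([227.0, 246.0], 18), ([217.0, 252.0], 11)]
```

View pics/c6.png

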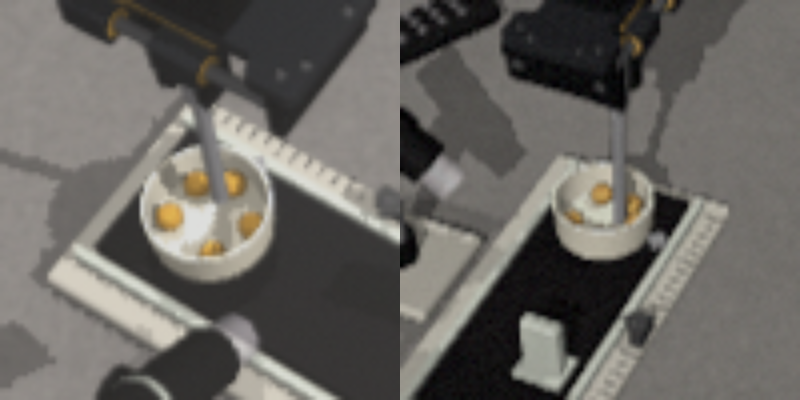

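```bash
python3 - <<'E'
from h import *
np.set_printoptions(precision=4,suppress=True)
S=r.camera_params('scene');D=r.camera_params('side')
s=r.read_state();t=s['ee_pos']-np.array([0,0,.1246])
print(proj(S,t),proj(D,t)); print(plane(S,(219.5,239.5),.033),plane(D,(269,205),.033))
print('dish',proj(S,np.array([.607,-.0918,.053])),proj(D,np.array([.607,-.0918,.053])))
E
```

```text
[220.448 238.8  ] [270.2813 205.0791]
[ 0.5925 -0.0917  0.033 ] [ 0.5932 -0.0895  0.033 ]
dish [214.7587 240.199 ] [264.9053 198.3671]
```

Emit:
carry_out([
  [[-0.04, -0.66, 0, 0, 0, 0], [0.26, -1.26, 0, 0, 0, 0], [0.74, -1.74, 0, 0, 0, 0], [1.34, -2.04, 0, 0, 0, 0], [2.0, -2.15, 0, 0, 0, 0], [2.66, -2.04, 0, 0, 0, 0], [3.26, -1.74, 0, 0, 0, 0], [3.74, -1.26, 0, 0, 0, 0], [4.04, -0.66, 0, 0, 0, 0], [4.15, 0, 0, 0, 0, 0], [4.04, 0.66, 0, 0, 0, 0], [3.74, 1.26, 0, 0, 0, 0], [3.26, 1.74, 0, 0, 0, 0], [2.66, 2.04, 0, 0, 0, 0], [2.0, 2.15, 0, 0, 0, 0], [1.34, 2.04, 0, 0, 0, 0], [0.74, 1.74, 0, 0, 0, 0], [0.26, 1.26, 0, 0, 0, 0], [-0.04, 0.66, 0, 0, 0, 0], [-0.15, 0, 0, 0, 0, 0]],
])

```text
time: 14.77
ee_pos: [0.5874, -0.0919, 0.1571]
eef_rot: [1.0, 0.0, 0.003, 0.0]
ft_force: [6.3, -2.7, 2.3]
width: 0.0149
grip_force: 60.0
```

```bash
python3 ck.py pics/c7.png
```

```text
14.7667 [ 0.5874 -0.0919  0.1571] [ 6.2671 -2.6959  2.349 ] [-0.9939 -2.2231 -0.0312] 0.014949979714891624
tab shift px 0 0 0.9954236745834351
brass [([216.0, 235.0], 11), ([225.0, 237.0], 23), ([208.0, 240.0], 32), ([225.0, 249.0], 15), ([214.0, 252.0], 14)]
```

Five beads are still in the dish and the carriage is home. Do three more turns.

Emit:
carry_out([
  [[0.1, -0.66, 0, 0, 0, 0], [0.41, -1.26, 0, 0, 0, 0], [0.89, -1.74, 0, 0, 0, 0], [1.49, -2.04, 0, 0, 0, 0], [2.15, -2.15, 0, 0, 0, 0], [2.81, -2.04, 0, 0, 0, 0], [3.41, -1.74, 0, 0, 0, 0], [3.89, -1.26, 0, 0, 0, 0], [4.19, -0.66, 0, 0, 0, 0], [4.3, 0, 0, 0, 0, 0], [4.19, 0.66, 0, 0, 0, 0], [3.89, 1.26, 0, 0, 0, 0], [3.41, 1.74, 0, 0, 0, 0], [2.81, 2.04, 0, 0, 0, 0], [2.15, 2.15, 0, 0, 0, 0], [1.49, 2.04, 0, 0, 0, 0], [0.89, 1.74, 0, 0, 0, 0], [0.41, 1.26, 0, 0, 0, 0], [0.1, 0.66, 0, 0, 0, 0], [0, 0, 0, 0, 0, 0]],
])

```text
time: 16.53
ee_pos: [0.5876, -0.0912, 0.1574]
eef_rot: [1.0, 0.0, 0.003, -0.0]
ft_force: [4.5, 0.4, -0.4]
width: 0.0148
grip_force: 60.0
```

Emit:
carry_out([
  [[0.1, -0.66, 0, 0, 0, 0], [0.41, -1.26, 0, 0, 0, 0], [0.89, -1.74, 0, 0, 0, 0], [1.49, -2.04, 0, 0, 0, 0], [2.15, -2.15, 0, 0, 0, 0], [2.81, -2.04, 0, 0, 0, 0], [3.41, -1.74, 0, 0, 0, 0], [3.89, -1.26, 0, 0, 0, 0], [4.19, -0.66, 0, 0, 0, 0], [4.3, 0, 0, 0, 0, 0], [4.19, 0.66, 0, 0, 0, 0], [3.89, 1.26, 0, 0, 0, 0], [3.41, 1.74, 0, 0, 0, 0], [2.81, 2.04, 0, 0, 0, 0], [2.15, 2.15, 0, 0, 0, 0], [1.49, 2.04, 0, 0, 0, 0], [0.89, 1.74, 0, 0, 0, 0], [0.41, 1.26, 0, 0, 0, 0], [0.1, 0.66, 0, 0, 0, 0], [0, 0, 0, 0, 0, 0]],
])

```text
time: 18.2
ee_pos: [0.5866, -0.0923, 0.157]
eef_rot: [1.0, 0.0, 0.002, 0.001]
ft_force: [5.4, -1.4, 2.2]
width: 0.0151
grip_force: 60.0
```

Emit:
carry_out([
  [[0.1, -0.66, 0, 0, 0, 0], [0.41, -1.26, 0, 0, 0, 0], [0.89, -1.74, 0, 0, 0, 0], [1.49, -2.04, 0, 0, 0, 0], [2.15, -2.15, 0, 0, 0, 0], [2.81, -2.04, 0, 0, 0, 0], [3.41, -1.74, 0, 0, 0, 0], [3.89, -1.26, 0, 0, 0, 0], [4.19, -0.66, 0, 0, 0, 0], [4.3, 0, 0, 0, 0, 0], [4.19, 0.66, 0, 0, 0, 0], [3.89, 1.26, 0, 0, 0, 0], [3.41, 1.74, 0, 0, 0, 0], [2.81, 2.04, 0, 0, 0, 0], [2.15, 2.15, 0, 0, 0, 0], [1.49, 2.04, 0, 0, 0, 0], [0.89, 1.74, 0, 0, 0, 0], [0.41, 1.26, 0, 0, 0, 0], [0.1, 0.66, 0, 0, 0, 0], [0, 0, 0, 0, 0, 0]],
])

```text
time: 19.87
ee_pos: [0.5865, -0.0935, 0.1571]
eef_rot: [1.0, -0.0, 0.002, 0.001]
ft_force: [2.6, -3.7, 0.0]
width: 0.0147
grip_force: 60.0
```

```bash
python3 ck.py pics/c8.png
```

```text
19.8667 [ 0.5865 -0.0935  0.1571] [ 2.5694 -3.7058  0.0103] [-1.097  -0.771  -0.0297] 0.014739069818338387
tab shift px -2 3 0.9872097373008728
brass [([229.0, 242.0], 99), ([218.0, 246.0], 26)]
```

The carriage was dragged several mm at the end of that turn, because the beads had bunched ahead of the rod. Return to the centre so it springs home, then find the beads.

Emit:
carry_out([
  [[0.2, 0.3, 0, 0, 0, 0], [0.5, 0.4, 0, 0, 0, 0], [1.0, 0.4, 0, 0, 0, 0], [1.5, 0.2, 0, 0, 0, 0], [2.05, 0, 0, 0, 0, 0], [2.05, 0, 0, 0, 0, 0], [2.05, 0, 0, 0, 0, 0]],
])

```text
time: 20.55
ee_pos: [0.6063, -0.0913, 0.1553]
eef_rot: [1.0, 0.001, -0.0, -0.0]
ft_force: [0.1, -1.2, -1.0]
width: 0.0149
grip_force: 60.0
```

```bash
cat >> ck.py <<'E'
from scipy import ndimage
c=np.array([.607,-.0918])
for P,im,n in((S,a,'scene'),(D,b,'side')):
    # rectify the plane z=.037 around the dish (0.5 mm/px; rows = +x up, cols = +y left, as in wrist view)
    H=cv2.getPerspectiveTransform(np.float32([proj(P,np.array([c[0]+dx,c[1]+dy,.037])) for dx,dy in((.04,.04),(.04,-.04),(-.04,-.04),(-.04,.04))]),np.float32([[0,0],[160,0],[160,160],[0,160]]))
    w=cv2.warpPerspective(np.ascontiguousarray(im),H,(160,160));h=cv2.cvtColor(w,cv2.COLOR_BGR2HSV)
    k=((h[...,1]>100)&(h[...,2]>90)&(h[...,0]>10)&(h[...,0]<28)).astype(np.uint8)
    d=cv2.distanceTransform(k,cv2.DIST_L2,5);pk=(d==ndimage.maximum_filter(d,13))&(d>4)
    l,m_=ndimage.label(pk)
    for y,x in ndimage.center_of_mass(pk,l,range(1,m_+1)):
        X=(80-y)/2;Y=(80-x)/2;print(n,'bead x,y mm',round(X),round(Y),'r',round(np.hypot(X,Y)),'ang',round(np.degrees(np.arctan2(Y,X))))
E
python3 ck.py pics/c9.png
```

```text
20.55 [ 0.6063 -0.0913  0.1553] [ 0.1029 -1.171  -0.9987] [ 0.0622  0.0641 -0.0461] 0.014929209497400425
tab shift px 0 0 0.9947676062583923
brass [([224.0, 241.0], 101), ([209.0, 248.0], 27)]
scene bead x,y mm 16 -6 r 17 ang -18
scene bead x,y mm 2 24 r 24 ang 86
scene bead x,y mm -14 23 r 27 ang 121
scene bead x,y mm -18 -4 r 18 ang -169
scene bead x,y mm -25 10 r 27 ang 158
side bead x,y mm 18 -4 r 18 ang -12
side bead x,y mm 17 -3 r 17 ang -9
side bead x,y mm -20 -6 r 21 ang -162
```

Carriage is back home and all five beads are inside, bunched on the +y/-x side. I'll add slower turns, starting from the free gap and checking the carriage between calls.

Emit:
carry_out([
  [[0.5, -0.5, 0, 0, 0, 0], [1.0, -1.0, 0, 0, 0, 0], [1.34, -1.34, 0, 0, 0, 0], [1.65, -0.95, 0, 0, 0, 0], [1.84, -0.49, 0, 0, 0, 0], [1.9, 0, 0, 0, 0, 0], [1.84, 0.49, 0, 0, 0, 0], [1.65, 0.95, 0, 0, 0, 0], [1.34, 1.34, 0, 0, 0, 0], [0.95, 1.65, 0, 0, 0, 0], [0.49, 1.84, 0, 0, 0, 0], [0, 1.9, 0, 0, 0, 0], [-0.49, 1.84, 0, 0, 0, 0], [-0.95, 1.65, 0, 0, 0, 0], [-1.34, 1.34, 0, 0, 0, 0], [-1.65, 0.95, 0, 0, 0, 0], [-1.84, 0.49, 0, 0, 0, 0], [-1.9, 0, 0, 0, 0, 0], [-1.84, -0.49, 0, 0, 0, 0], [-1.65, -0.95, 0, 0, 0, 0]],
])

```text
time: 22.32
ee_pos: [0.5895, -0.0821, 0.1556]
eef_rot: [1.0, 0.0, -0.0, 0.0]
ft_force: [0.6, 0.7, -1.1]
width: 0.0147
grip_force: 60.0
```

```bash
python3 ck.py pics/c10.png
```

```text
22.3167 [ 0.5895 -0.0821  0.1556] [ 0.572   0.6913 -1.0618] [ 0.0738 -0.0819 -0.0008] 0.014735284874727481
tab shift px 0 0 0.995487630367279
brass [([215.0, 235.0], 27), ([226.0, 243.0], 62)]
scene bead x,y mm 2 24 r 24 ang 84
scene bead x,y mm 2 24 r 24 ang 86
scene bead x,y mm -14 24 r 27 ang 121
scene bead x,y mm -16 -14 r 22 ang -139
scene bead x,y mm -24 14 r 28 ang 151
side bead x,y mm -20 -14 r 24 ang -144
```

Emit:
carry_out([
  [[0.31, -0.39, 0, 0, 0, 0], [0.7, -0.7, 0, 0, 0, 0], [1.16, -0.89, 0, 0, 0, 0]],
])

```text
time: 22.67
ee_pos: [0.6013, -0.0747, 0.1557]
eef_rot: [1.0, -0.0, -0.001, 0.001]
ft_force: [-5.4, -4.4, 2.6]
width: 0.0146
grip_force: 60.0
```

```bash
python3 ck.py pics/c11.png|grep -v bead
```

```text
22.6667 [ 0.6013 -0.0747  0.1557] [-5.3881 -4.4351  2.6415] [-1.6268  1.6034 -0.0469] 0.014603489656965318
tab shift px 0 0 0.9755662083625793
brass [([215.0, 235.0], 28), ([226.0, 238.0], 34), ([226.0, 247.0], 30)]
```

Emit:
carry_out([
  [[0.49, -0.06, 0, 0, 0, 0], [0.98, 0, 0, 0, 0, 0], [1.44, 0.19, 0, 0, 0, 0], [1.83, 0.5, 0, 0, 0, 0], [2.14, 0.89, 0, 0, 0, 0], [2.33, 1.35, 0, 0, 0, 0], [2.39, 1.84, 0, 0, 0, 0], [2.33, 2.33, 0, 0, 0, 0], [2.14, 2.79, 0, 0, 0, 0], [1.83, 3.18, 0, 0, 0, 0], [1.44, 3.49, 0, 0, 0, 0], [0.98, 3.68, 0, 0, 0, 0], [0.49, 3.74, 0, 0, 0, 0], [0, 3.68, 0, 0, 0, 0], [-0.46, 3.49, 0, 0, 0, 0], [-0.85, 3.18, 0, 0, 0, 0], [-1.16, 2.79, 0, 0, 0, 0], [-1.35, 2.33, 0, 0, 0, 0], [-1.41, 1.84, 0, 0, 0, 0], [-1.35, 1.35, 0, 0, 0, 0]],
])

```text
time: 24.43
ee_pos: [0.5875, -0.0866, 0.1557]
eef_rot: [1.0, 0.0, -0.0, 0.0]
ft_force: [-0.7, 0.5, -1.0]
width: 0.0147
grip_force: 60.0
```

```bash
sed -i "s/^print('tab shift.*/i,j=l[1],l[0];f=lambda p,q,w:(p-w)\/(2*(p-2*q+w)+1e-9);dx=f(m[i,j-1],m[i,j],m[i,j+1]);dy=f(m[i-1,j],m[i,j],m[i+1,j]);print('tab shift px',j-11+dx,i-12+dy,v)/" ck.py; python3 ck.py pics/c12.png
```

```text
24.4333 [ 0.5875 -0.0866  0.1557] [-0.6877  0.4597 -1.0355] [ 0.0607  0.0268 -0.016 ] 0.014730756372985149
tab shift px -0.012183828 0.04438506 0.9954332113265991
brass [([214.0, 235.0], 27), ([226.0, 239.0], 27), ([227.0, 245.0], 20), ([219.0, 251.0], 15)]
scene bead x,y mm 12 18 r 22 ang 57
scene bead x,y mm -11 24 r 27 ang 114
scene bead x,y mm -16 -15 r 22 ang -138
scene bead x,y mm -24 14 r 27 ang 149
scene bead x,y mm -24 14 r 28 ang 151
scene bead x,y mm -29 1 r 29 ang 177
side bead x,y mm 13 16 r 20 ang 50
side bead x,y mm -19 -14 r 24 ang -143
```

```bash
python3 - <<'E'
from h import *
s=r.read_state();e=s['ee_pos']
for n in('scene','side'):
    P=r.camera_params(n);im=np.ascontiguousarray(r.camera(n)[:,:,::-1]);h=cv2.cvtColor(im,cv2.COLOR_BGR2HSV);cv2.imwrite(f'pics/{n}13.png',im)
    print(n)
    for z in np.arange(.02,.13,.004):
        u,v=proj(P,np.array([e[0],e[1],z]));row=[]
        for k in range(-4,5):
            q=im[int(round(v)),int(round(u))+k];row.append(f"{int(q.mean())}{'b' if h[int(round(v)),int(round(u))+k,1]>100 else ''}")
        print(round(z,3),round(u),round(v),*row)
E
```

```text
scene
0.02 223 242 169 112 111 125 125 134 123 108 99
0.024 223 241 140 104 115 125 121 111 98b 95b 93b
0.028 223 240 134 105 118 125 110 105b 106b 109b 104b
0.032 223 239 114 105 121 127 108 117b 117b 121b 114b
0.036 223 239 114 105 121 127 108 117b 117b 121b 114b
0.04 222 238 185 115 106 122 127 103 146b 127b 121b
0.044 222 237 120 99 109 124 126 100 134b 128b 123b
0.048 222 236 115 98 111 124 125 106b 85b 117b 120b
0.052 222 235 113b 98 114 124 126 110b 87b 103 108
0.056 222 234 107 100 117 126 128 120b 95b 127 125
0.06 221 234 142b 107 100 117 126 128 120b 95b 127
0.064 221 233 121 94 103 120 127 125 98b 101 122
0.068 221 232 126 98 105 122 127 116 102 112 124
0.072 221 231 127 96 107 123 126 107 125 127 126
0.076 221 230 129 100 111 125 124 130 128 127 125
0.08 220 229 166 124 101 115 126 127 133 128 134
0.084 220 228 164 106 99 116 127 132 153 158 176
0.088 220 227 170 108 102 120 128 144 185 212 219
0.092 220 227 170 108 102 120 128 144 185 212 219
0.096 219 226 192 171 109 105 121 127 139 176 209
0.1 219 225 54 63 89 109 123 126 170 211 216
0.104 219 224 68 73 92 111 123 125 
[... 972 characters left out ...]
70 197 164 122 115 103 102 102 97 165 168
0.076 270 196 160 121 115 103 96 102 97 166 166
0.08 270 195 154 120 116 102 87 100 96 164 167
0.084 270 194 152 120 113 101 88 100 97 169 176
0.088 270 193 154 117 115 97 86 98 103 182 169
0.092 270 192 154 117 115 99 96 121 122 151 118
0.096 270 191 152 115 117 102 90 112 104 84 74
0.1 270 190 111 108 117 103 78 73 75 79 77
0.104 269 189 90 76 105 119 105 73 74 77 79
0.108 269 188 115 97 109 118 104 87 96 100 97
0.112 269 186 115 96 108 119 103 96 111 113 115
0.116 269 185 114 94 106 119 105 97 110 114 114
0.12 269 184 115 97 108 116 107 99 109 114 112
0.124 269 183 116 107 106 119 109 90 111 111 112
0.128 269 182 113 115 111 120 108 84 106 115 113
```

Emit:
carry_out([
  [[0.25, -0.54, 0, 0, 0, 0], [0.64, -0.99, 0, 0, 0, 0], [1.16, -1.28, 0, 0, 0, 0], [1.74, -1.41, 0, 0, 0, 0], [2.33, -1.35, 0, 0, 0, 0], [2.87, -1.1, 0, 0, 0, 0], [3.32, -0.71, 0, 0, 0, 0], [3.61, -0.19, 0, 0, 0, 0], [3.74, 0.39, 0, 0, 0, 0], [3.68, 0.98, 0, 0, 0, 0], [3.43, 1.52, 0, 0, 0, 0], [3.04, 1.97, 0, 0, 0, 0], [2.52, 2.26, 0, 0, 0, 0], [1.94, 2.39, 0, 0, 0, 0], [1.35, 2.33, 0, 0, 0, 0], [0.81, 2.08, 0, 0, 0, 0], [0.36, 1.69, 0, 0, 0, 0], [0.07, 1.17, 0, 0, 0, 0], [-0.06, 0.59, 0, 0, 0, 0], [0, 0, 0, 0, 0, 0]],
])

```text
time: 26.3
ee_pos: [0.5871, -0.0868, 0.156]
eef_rot: [1.0, 0.0, -0.0, 0.0]
ft_force: [0.5, -0.3, -1.7]
width: 0.015
grip_force: 60.0
```

```bash
python3 ck.py pics/c13.png
```

```text
26.3 [ 0.5871 -0.0868  0.156 ] [ 0.4526 -0.2707 -1.6631] [0.0329 0.0232 0.0121] 0.015001958507673933
tab shift px -0.012901346 0.04425095 0.9953097701072693
brass [([214.0, 235.0], 27), ([226.0, 238.0], 30), ([226.0, 247.0], 16), ([215.0, 252.0], 14)]
scene bead x,y mm 18 12 r 21 ang 33
scene bead x,y mm 18 12 r 21 ang 34
scene bead x,y mm -4 26 r 26 ang 100
scene bead x,y mm -14 -16 r 21 ang -133
scene bead x,y mm -15 -16 r 22 ang -133
scene bead x,y mm -16 -16 r 23 ang -133
scene bead x,y mm -22 14 r 26 ang 148
scene bead x,y mm -28 1 r 29 ang 178
side bead x,y mm 20 10 r 22 ang 27
side bead x,y mm -17 -16 r 23 ang -137
side bead x,y mm -18 -15 r 23 ang -139
```

Emit:
carry_out([
  [[0.25, -0.54, 0, 0, 0, 0], [0.64, -0.99, 0, 0, 0, 0], [1.16, -1.28, 0, 0, 0, 0]],
])

```text
time: 26.65
ee_pos: [0.5995, -0.0751, 0.1557]
eef_rot: [1.0, -0.0, -0.0, 0.001]
ft_force: [0.3, -4.5, 0.4]
width: 0.0146
grip_force: 60.0
```

```bash
python3 ck.py pics/c14.png
```

```text
26.65 [ 0.5995 -0.0751  0.1557] [ 0.2928 -4.4635  0.4435] [-1.544   0.1994 -0.0474] 0.014629986197635312
tab shift px -0.23833026 0.4664445 0.9580672383308411
brass [([226.0, 238.0], 34), ([214.0, 236.0], 27), ([226.0, 249.0], 12), ([216.0, 252.0], 15)]
scene bead x,y mm 18 12 r 22 ang 34
scene bead x,y mm 18 13 r 22 ang 36
scene bead x,y mm -2 28 r 28 ang 94
scene bead x,y mm -14 -14 r 20 ang -137
scene bead x,y mm -24 15 r 28 ang 148
scene bead x,y mm -28 2 r 28 ang 175
scene bead x,y mm -28 2 r 28 ang 176
side bead x,y mm 19 14 r 23 ang 35
side bead x,y mm -17 -13 r 22 ang -142
side bead x,y mm -18 -12 r 21 ang -145
side bead x,y mm -18 -12 r 21 ang -147
```

Emit:
carry_out([
  [[0.58, -0.13, 0, 0, 0, 0], [1.17, -0.07, 0, 0, 0, 0], [1.71, 0.18, 0, 0, 0, 0], [2.16, 0.57, 0, 0, 0, 0], [2.45, 1.09, 0, 0, 0, 0], [2.58, 1.67, 0, 0, 0, 0], [2.52, 2.26, 0, 0, 0, 0], [2.27, 2.8, 0, 0, 0, 0], [1.88, 3.25, 0, 0, 0, 0], [1.36, 3.54, 0, 0, 0, 0], [0.78, 3.67, 0, 0, 0, 0], [0.19, 3.61, 0, 0, 0, 0], [-0.35, 3.36, 0, 0, 0, 0], [-0.8, 2.97, 0, 0, 0, 0], [-1.09, 2.45, 0, 0, 0, 0], [-1.22, 1.87, 0, 0, 0, 0], [-1.16, 1.28, 0, 0, 0, 0], [-0.91, 0.74, 0, 0, 0, 0], [-0.52, 0.29, 0, 0, 0, 0], [0, 0, 0, 0, 0, 0]],
])

```text
time: 28.42
ee_pos: [0.5996, -0.0743, 0.1557]
eef_rot: [1.0, 0.0, -0.0, 0.0]
ft_force: [1.2, -2.1, -0.9]
width: 0.0148
grip_force: 60.0
```

```bash
python3 ck.py pics/c15.png|head -3
```

```text
28.4167 [ 0.5996 -0.0743  0.1557] [ 1.2323 -2.0586 -0.9069] [-0.5467 -0.0427  0.0521] 0.014792873325724374
tab shift px -0.011799372 0.047869846 0.9953738451004028
brass [([214.0, 235.0], 30), ([228.0, 243.0], 22), ([224.0, 250.0], 9), ([212.0, 251.0], 19)]
```

Emit:
carry_out([
  [[0.2, 0.6, 0, 0, 0, 0], [0.45, 1.2, 0, 0, 0, 0], [0.7, 1.75, 0, 0, 0, 0], [0.7, 1.75, 0, 0, 0, 0], [0.7, 1.75, -1, 0, 0, 0], [0.7, 1.75, -2.5, 0, 0, 0], [0.7, 1.75, -4.5, 0, 0, 0], [0.7, 1.75, -6.5, 0, 0, 0], [0.7, 1.75, -8, 0, 0, 0], [0.7, 1.75, -8, 0, 0, 0], [0.7, 1.75, -8, 0, 0, 0], [0.7, 1.75, -8, 0, 0, 0]],
])

```text
time: 29.52
ee_pos: [0.606, -0.092, 0.2352]
eef_rot: [1.0, 0.0, -0.0, -0.0]
ft_force: [-1.0, -0.1, -0.4]
width: 0.0149
grip_force: 60.0
```

```bash
python3 ck.py pics/c16.png; python3 - <<'E'
from h import *
e=r.read_state()['ee_pos']
for n in('scene','side'):
    P=r.camera_params(n);im=np.ascontiguousarray(r.camera(n)[:,:,::-1]);cv2.imwrite(f'pics/{n}16.png',im)
    print(n)
    for z in list(np.arange(.09,.15,.006)):
        u,v=proj(P,np.array([e[0],e[1],z]));v=int(round(v));u=int(round(u))
        print(round(z,3),u,v,im[v,u-5:u+6].mean(1).astype(int))
E
```

```text
29.5167 [ 0.606  -0.092   0.2352] [-1.0485 -0.0756 -0.4454] [-0.001   0.051   0.0078] 0.014947821370987713
tab shift px 0.006496283 0.010881057 0.9970778226852417
brass [([214.0, 236.0], 28), ([222.0, 236.0], 26), ([228.0, 242.0], 24), ([224.0, 250.0], 9), ([212.0, 251.0], 19)]
scene bead x,y mm 21 3 r 21 ang 8
scene bead x,y mm 4 24 r 25 ang 80
scene bead x,y mm -16 -15 r 22 ang -136
scene bead x,y mm -18 21 r 28 ang 131
scene bead x,y mm -25 0 r 25 ang 179
side bead x,y mm 22 4 r 22 ang 9
side bead x,y mm 21 4 r 21 ang 11
side bead x,y mm -18 -15 r 24 ang -141
scene
0.09 213 232 [190 189 188 184 168 160 145 140 151 142 139]
0.096 212 231 [190 190 189 187 185 184 180 176 172 168 163]
0.102 212 229 [194 194 181 141 126 145 141 170 173 168 163]
0.108 212 228 [111 115 134 107 112 125 134 172 171 165 162]
0.114 211 226 [155 154 119  95 105 121 127 131 155 192 199]
0.12 211 225 [156 155 133 102 108 123 127  91  60  56  59]
0.126 211 224 [157 154 122 101 113 124 126  83  67  70  79]
0.132 210 222 [106 157 185 115 103 120 126 122 102 134 176]
0.138 210 221 [106 106 118  98 108 122 127 128 160 195 213]
0.144 209 219 [136 121 107  93  99 115 125 124 205 214 212]
side
0.09 265 189 [ 76  86 105 108  94  89  93  75  73  75  76]
0.096 265 188 [101 111 113 114 113 112 114  99 100 101  99]
0.102 265 186 [115 112 114 113 116 113 114 113 114 114 114]
0.108 265 185 [111 111 114 103  94 111 112 111 111 114 115]
0.114 265 183 [111 110 104 116 115  87 108 115 113 114 113]
0.12 265 181 [114 111 103 116 112  90 111 112 109 112 111]
0.126 264 180 [113 112 111 102 115 113  88 108 113 112 110]
0.132 264 178 [113 112 112 107 116 112  86 109 114 113 115]
0.138 264 177 [113 112 113 106 117 115  85 108 111 115 114]
0.144 264 175 [112 109 113 112 117 112  86 109 112 111 111]
```

All five beads are in the dish and the carriage is home. Take the rod back to the block.

Emit:
carry_out([
  [[-0.3, -1, 0, 0, 0, 0], [-1, -3, 0, 0, 0, 0], [-2, -6, 0, 0, 0, 0], [-3, -9, 0, 0, 0, 0], [-4, -12, 0, 0, 0, 0], [-5, -15, 0, 0, 0, 0], [-6, -18, 0, 0, 0, 0], [-7, -21, 0, 0, 0, 0], [-8, -24, 0, 0, 0, 0], [-9, -27, 0, 0, 0, 0], [-10, -30, 0, 0, 0, 0], [-11, -33, 0, 0, 0, 0], [-12, -36, 0, 0, 0, 0], [-13, -39, 0, 0, 0, 0], [-13.4, -41, 0, 0, 0, 0], [-13.5, -41.6, 0.5, 0, 0, 0], [-13.5, -41.6, 2.2, 0, 0, 0], [-13.5, -41.6, 2.2, 0, 0, 0], [-13.5, -41.6, 2.2, 0, 0, 0]],
])

```text
time: 31.3
ee_pos: [0.4709, 0.323, 0.2129]
eef_rot: [1.0, -0.0, -0.001, 0.001]
ft_force: [-0.2, 0.4, -1.0]
width: 0.0146
grip_force: 60.0
```

```bash
python3 - <<'E'
from h import *
s=r.read_state();e=s['ee_pos'];print(s['time'],e,s['eef_rot'])
for n in('scene','side'):
    P=r.camera_params(n);im=np.ascontiguousarray(r.camera(n)[:,:,::-1]);cv2.imwrite(f'pics/{n}17.png',im)
    ref=cv2.imread(f'pics/{n}0.png');h=cv2.cvtColor(im,cv2.COLOR_BGR2HSV)
    print(n)
    for z in list(np.arange(.05,.14,.006)):
        u,v=proj(P,np.array([e[0],e[1],z]));uu,v=int(round(u)),int(round(v))
        print(round(z,3),round(u,1),v,im[v,uu-5:uu+6].mean(1).astype(int),''.join('b' if q>90 else '.' for q in h[v,uu-5:uu+6,1]))
E
```

```text
31.3 [0.47086012 0.32303035 0.21292781] [ 9.99999399e-01 -3.36687447e-05 -8.25287190e-04  7.20705636e-04]
scene
0.05 409.3 280 [118 118 117  98  76  71  70  66  63  59  71] bbbbbbbbbbb
0.056 410.0 279 [114 120  98  76  72  71  69  66  62  70  80] bbbbbbbbbbb
0.062 410.7 278 [122 100  79  74  73  69  68  69  80  80  96] bbbbbbbbbbb
0.068 411.4 277 [125 123 101  86  78  75  76  81  85  87 101] bbbbbbbbbbb
0.074 412.2 276 [125 121 110  99  92  91  90  92 103 117 116] bbbbbbbbbbb
0.08 412.9 275 [118 117 115 110  90  92  95 108 120 118 117] bbbbbb...bb
0.086 413.7 273 [113 112 112  98  83  84  92 102 118 121 118] bbbb.....bb
0.092 414.5 272 [112 113 114 107  82  80  86  94 105 120 121] bbbb......b
0.098 415.2 271 [111 112 113  92  79  82  88  97 112 121 122] bbbb......b
0.104 416.0 270 [109 110 106  81  80  85  91 101 116 127 135] bbb........
0.11 416.8 269 [109 109  96  77  79  86  93 105 123 138 137] bbb........
0.116 417.6 267 [123 129 126  87  78  84  89  99 116 135 140] b..........
0.122 418.4 266 [134 134 134 105  79  79  86  92 104 123 136] ...........
0.128 419.2 265 [134 134 130 
[... 632 characters left out ...]
 91  86  88  87  83  83] bb...bbbbbb
0.092 240.7 319 [ 90  79 122 118 107  83  87  90  87  84  85] bb....bbbbb
0.098 240.5 317 [ 93  91  87 110 116 105  73  87  88  81  86] bbb....bbbb
0.104 240.3 316 [ 91  94  98 113 112 103  77  85  82  78  74] bb.....bbbb
0.11 240.1 314 [ 88  86 109 115 109  98  64  57  58  61  60] .b.........
0.116 239.9 313 [ 91  87 113 115 110  96  62  57  61  58  58] ...........
0.122 239.7 311 [ 94  89 108 114 110  92  61  58  63  59  60] ...........
0.128 239.5 310 [ 95  80 107 115 109  93  60  59  62  62  62] ...........
0.134 239.4 308 [ 92  93  88 112 116 107  79  65  60  63  62] ...........
0.14 239.2 307 [ 94  93  98 111 115 107  80  80  83  64  57] ...........
```

```bash
python3 - <<'E'
from h import *
np.set_printoptions(precision=4,suppress=True)
e=np.array([.47086,.32303,.21293]);H={};F={};Ps={}
for n in('scene','side'):
    P=Ps[n]=r.camera_params(n);im=cv2.imread(f'pics/{n}17.png');h=cv2.cvtColor(im,cv2.COLOR_BGR2HSV)
    u,v=proj(P,np.array([.4725,.322,.06])).astype(int)
    k=((h[...,2]<(125 if n=='scene' else 110))&(h[...,1]>90)).astype(np.uint8);M=np.zeros_like(k);M[v-7:v+8,u-8:u+9]=1
    print(n,u,v);print(im[v-8:v+9,u-9:u+10].mean(2).astype(int))
    # rod axis: low-saturation columns in rows over the wood
    pts=[]
    for z in np.arange(.088,.112,.002):
        a,b=proj(P,e*[1,1,0]+[0,0,z]);b=int(round(b));a=int(round(a))
        w=np.clip(110-h[b,a-6:a+7,1].astype(float),0,60);x=np.arange(a-6,a+7);pts.append((b,(w*x).sum()/w.sum(),a))
    print(np.array(pts).round(1).tolist())
E
```

```text
scene 409 278
[[105 114 114 113 113 113 112 112 109 109 109 109 110 106  81  80  85  91
  101]
 [110 114 114 113 111 111 110 109 109 110 111 112 113  92  79  82  88  97
  112]
 [113 113 111 110 109 109 108 110 111 112 113 114 107  82  80  86  94 105
  120]
 [112 111 109 109 110 110 111 112 114 113 112 112  98  83  84  92 102 118
  121]
 [110 108 109 109 112 112 114 116 114 112 112 112  89  83  89  97 113 121
  119]
 [109 110 111 112 114 113 115 117 118 117 115 110  90  92  95 108 120 118
  117]
 [112 112 114 112 114 112 118 125 121 110  99  92  91  90  92 103 117 116
  114]
 [114 113 113 113 116 118 125 123 101  86  78  75  76  81  85  87 101 112
  116]
 [113 113 115 118 119 105 122 100  79  74  73  69  68  69  80  80  96 117
  121]
 [116 118 119 120 119 114 120  98  76  72  71  69  66  62  70  80  92 119
  123]
 [119 120 121 119 118 118 117  98  76  71  70  66  63  59  71  78  91 118
  121]
 [121 119 119 117 117 116 117 107  88  73  67  65  60  56  75  79 102 118
  119]
 [119 118 118 117 118 116 115 113 105  89  73  65  64  67  76  91 113 119
  117]
 [117 117 116 116 115 115 116 119
[... 1582 characters left out ...]
  93 100  97  94  85  63  44  37  44  44  45  46  66  87  95  91  88
   87]
 [ 96  90  96 101  96  95  79  69  51  49  54  54  69  84  94  94  93  88
   90]
 [ 95  90  93  98  99  94  95  89  80  78  85  80  91  90  89  94  94  93
   87]
 [ 93  92  91  96  99  99  92  94  97 101  99  95  88  89  90  93  94  94
   91]
 [ 90  93  91  88  96  99  95  93  94  93  96  97  91  89  92  90  92  93
   96]]
[[320.0, 239.1, 241.0], [319.0, 239.5, 241.0], [319.0, 239.5, 241.0], [318.0, 239.5, 241.0], [318.0, 239.5, 241.0], [317.0, 239.5, 240.0], [317.0, 239.5, 240.0], [316.0, 238.7, 240.0], [316.0, 238.7, 240.0], [315.0, 240.6, 240.0], [315.0, 240.6, 240.0], [314.0, 240.6, 240.0], [314.0, 240.6, 240.0]]
```

```bash
python3 - <<'E'
from h import *
np.set_printoptions(precision=4,suppress=True)
S=r.camera_params('scene');D=r.camera_params('side')
print('hole',tri(S,(411.8,279.9),D,(241.8,326.8)),plane(S,(411.8,279.9),.06),plane(D,(241.8,326.8),.06))
print('foot',tri(S,(413.6,274.3),D,(239.2,320)),plane(S,(413.6,274.3),.086),plane(D,(239.2,320),.086))
print('rod higher',tri(S,(419.2,264.0),D,(238,308)))
E
```

```text
hole (array([0.4711, 0.3253, 0.0595]), np.float64(0.0038119970079352164)) [0.4727 0.3267 0.06  ] [0.4701 0.3238 0.06  ]
foot (array([0.4739, 0.324 , 0.0872]), np.float64(0.0012950767705002043)) [0.4728 0.3236 0.086 ] [0.4746 0.324  0.086 ]
rod higher (array([0.4733, 0.3227, 0.1342]), np.float64(0.002214898760728532))
```

Estimated hole offset from the foot is (-2.5, +1) mm, well inside the chamfer. I make a small correction and insert partway.

Emit:
carry_out([
  [[-0.15, -0.1, 0, 0, 0, 0], [-0.15, -0.1, 0.8, 0, 0, 0], [-0.15, -0.1, 1.6, 0, 0, 0], [-0.15, -0.1, 2.2, 0, 0, 0], [-0.15, -0.1, 2.8, 0, 0, 0], [-0.15, -0.1, 3.4, 0, 0, 0], [-0.15, -0.1, 4.0, 0, 0, 0], [-0.15, -0.1, 4.0, 0, 0, 0]],
])

```text
time: 32.07
ee_pos: [0.4694, 0.3244, 0.1722]
eef_rot: [1.0, 0.0, -0.001, 0.001]
ft_force: [-0.3, -0.4, -1.4]
width: 0.0148
grip_force: 60.0
```

Emit:
carry_out([
  [[0, 0, 0.7, 0, 0, 0], [0, 0, 1.4, 0, 0, 0], [0, 0, 2.1, 0, 0, 0], [0, 0, 2.7, 0, 0, 0], [0, 0, 3.1, 0, 0, 0], [0, 0, 3.4, 0, 0, 0], [0, 0, 3.4, 0, 0, 0]],
])

```text
time: 32.65
ee_pos: [0.4696, 0.3247, 0.139]
eef_rot: [1.0, 0.0, -0.0, 0.0]
ft_force: [0.1, -0.3, -0.4]
width: 0.0149
grip_force: 60.0
```

Emit:
carry_out([
  [[0, 0, 0.15, 0, 0, 0], [0, 0, 0.3, 0, 0, 0], [0, 0, 0.3, 0, 0, 0]],
])

```text
time: 32.9
ee_pos: [0.4698, 0.3248, 0.1367]
eef_rot: [1.0, 0.0, 0.0, 0.0]
ft_force: [0.7, 0.7, -1.1]
width: 0.0149
grip_force: 60.0
```

Release, then rise straight up.

Emit:
carry_out([
  [[0, 0, 0, 0, 0, 0], [0, 0, 0, 0, 0, 0], [0, 0, 0, 0, 0, 0], [0, 0, 0, 0, 0, 0], [0, 0, 0, 0, 0, 0], [0, 0, 0, 0, 0, 0], [0, 0, 0, 0, 0, 0], [0, 0, 0, 0, 0, 0], [0, 0, -1, 0, 0, 0], [0, 0, -3, 0, 0, 0], [0, 0, -6, 0, 0, 0], [0, 0, -9, 0, 0, 0], [0, 0, -12, 0, 0, 0], [0, 0, -13, 0, 0, 0]],
], hand=-1)

```text
time: 34.07
ee_pos: [0.4706, 0.3261, 0.272]
eef_rot: [1.0, 0.0, 0.002, -0.002]
ft_force: [0.3, 0.6, -0.3]
width: 0.0866
grip_force: 0.0
```

```bash
python3 - <<'E'
from h import *
np.set_printoptions(precision=4,suppress=True)
s=r.read_state();print(s['time'],s['ee_pos'],s['eef_rot'],s['width'])
for n,w in(('scene',(395,240,440,305)),('side',(220,285,265,355))):
    im=np.ascontiguousarray(r.camera(n)[:,:,::-1]);cv2.imwrite(f'pics/{n}18.png',im);a=cv2.imread(f'pics/{n}0.png')
    d=cv2.absdiff(im,a)[w[1]:w[3],w[0]:w[2]].max(2)>45;ys,xs=np.where(d);print(n,d.sum(),(xs.min()+w[0],xs.max()+w[0],ys.min()+w[1],ys.max()+w[1]) if d.sum() else '')
E
```

```text
34.0667 [0.4706 0.3261 0.272 ] [ 1.      0.0003  0.0025 -0.0015] 0.08663645475166382
scene 32 (np.int64(404), np.int64(430), np.int64(248), np.int64(278))
side 129 (np.int64(220), np.int64(259), np.int64(285), np.int64(329))
```

Rod stands as at the start. Move to the tab.

Emit:
carry_out([
  [[1.5, 4, 0, 0, 0, 0.015], [3, 8, 0, 0, 0, 0.015], [4.5, 11.8, 0, 0, 0, 0.015], [6.2, 15.6, 0, 0, 0, 0.015], [7.8, 19.4, 0, 0, 0, 0.015], [9.5, 23.2, 0, 0, 0, 0.015], [11, 26.3, 0, 0, 0, 0.015], [11.35, 27.2, 0, 0, 0, 0.015], [11.35, 27.2, 3, 0, 0, 0.015], [11.35, 27.2, 7, 0, 0, 0.015], [11.35, 27.2, 11, 0, 0, 0.015], [11.35, 27.2, 15, 0, 0, 0.015], [11.35, 27.2, 15, 0, 0, 0.015], [11.35, 27.2, 15, 0, 0, 0.015]],
])

```text
time: 35.33
ee_pos: [0.5817, 0.0529, 0.1153]
eef_rot: [1.0, -0.007, -0.002, -0.0]
ft_force: [1.1, 0.6, 1.1]
width: 0.0868
grip_force: 0.0
```

```bash
python3 - <<'E'
from h import *
np.set_printoptions(precision=4,suppress=True)
s=r.read_state();print(s['time'],s['ee_pos'],s['eef_rot'],s['width'])
e=s['ee_pos'];P=r.camera_params('wrist');i=r.camera('wrist');cv2.imwrite('pics/w19.png',i[:,:,::-1]);np.save('w19.npy',P,allow_pickle=True)
for X in([.584,.0539,.071],[.555,-.0918,.025],[.551,-.009,.025]):print(proj(P,np.array(X)))
E
```

```text
35.3333 [0.5817 0.0529 0.1153] [ 1.     -0.0071 -0.0024 -0.0001] 0.08680368794860618
[276.581  231.7293]
[438.4741 244.4141]
[346.6959 249.687 ]
```

Emit:
carry_out([
  [[0.2, -0.1, 2.5, 0, 0, 0], [0.2, -0.1, 5, 0, 0, 0], [0.2, -0.1, 7, 0, 0, 0], [0.2, -0.1, 8, 0, 0, 0], [0.2, -0.1, 8, 0, 0, 0], [0.2, -0.1, 8, 0, 0, 0]],
])

```text
time: 35.88
ee_pos: [0.5866, 0.0542, 0.0387]
eef_rot: [1.0, -0.007, 0.001, -0.0]
ft_force: [-0.2, -0.1, 0.6]
width: 0.0869
grip_force: 0.0
```

Emit:
carry_out([
  [[0, 0, 0, 0, 0, 0], [0, 0, 0, 0, 0, 0], [0, 0, 0, 0, 0, 0], [0, 0, 0, 0, 0, 0], [0, 0, 0, 0, 0, 0], [0, 0, 0, 0, 0, 0], [0, 0, 0, 0, 0, 0], [0, 0, 0, 0, 0, 0], [0, 0, 0, 0, 0, 0], [0, 0, 0, 0, 0, 0], [0, 0, 0, 0, 0, 0], [0, 0, 0, 0, 0, 0], [0, 0, 0, 0, 0, 0], [0, 0, 0, 0, 0, 0], [0, 0, 0, 0, 0, 0], [0, 0, 0, 0, 0, 0]],
], hand=1, squeeze=45)

```text
time: 37.22
ee_pos: [0.5854, 0.0543, 0.0367]
eef_rot: [1.0, -0.007, 0.0, -0.0]
ft_force: [0.4, 3.0, -1.5]
width: 0.0115
grip_force: 45.0
```

Emit:
carry_out([
  [[0, -0.3, 0, 0, 0, 0], [0, -0.9, 0, 0, 0, 0], [0, -1.6, 0, 0, 0, 0], [0, -2.4, 0, 0, 0, 0], [0, -3.2, 0, 0, 0, 0], [0, -4.0, 0, 0, 0, 0], [0, -4.8, 0, 0, 0, 0], [0, -5.6, 0, 0, 0, 0], [0, -6.3, 0, 0, 0, 0], [0, -6.9, 0, 0, 0, 0], [0, -7.4, 0, 0, 0, 0], [0, -7.7, 0, 0, 0, 0], [0, -7.9, 0, 0, 0, 0], [0, -7.9, 0, 0, 0, 0], [0, -7.9, 0, 0, 0, 0]],
])

```text
time: 38.47
ee_pos: [0.5867, 0.1303, 0.0367]
eef_rot: [1.0, -0.008, -0.0, 0.002]
ft_force: [-2.2, -8.0, 4.0]
width: 0.0116
grip_force: 45.0
```

```bash
python3 - <<'E'
from h import *
np.set_printoptions(precision=4,suppress=True)
s=r.read_state();print(s['time'],s['ee_pos'],s['eef_rot'],s['ft_force'],s['width'],s['grip_force'])
P=r.camera_params('wrist');i=np.ascontiguousarray(r.camera('wrist')[:,:,::-1]);cv2.imwrite('pics/w20.png',i);np.save('w20.npy',P,allow_pickle=True)
a=np.ascontiguousarray(r.camera('scene')[:,:,::-1]);b=np.ascontiguousarray(r.camera('side')[:,:,::-1]);cv2.imwrite('pics/s20.png',a);cv2.imwrite('pics/d20.png',b)
c=np.array([.554,-.0095,.025])
q=[]
for n,im,z in(('wrist',i,6),('scene',a,10),('side',b,10)):
    Q=r.camera_params(n);p=proj(Q,c);print(n,p);x,y=p.round().astype(int)
    w=400//z//2
    if n=='wrist':w=33
    x=np.clip(x,w,559-w);y=np.clip(y,w,419-w);q.append(cv2.resize(im[y-w:y+w,x-w:x+w],(266,266),interpolation=cv2.INTER_CUBIC));print(x-w,y-w,266/(2*w))
cv2.imwrite('pics/m20.png',np.hstack(q))
E
```

```text
38.4667 [0.5867 0.1303 0.0367] [ 1.     -0.0083 -0.0003  0.0019] [-2.2384 -8.0021  4.0134] 0.011618269977750591 45.02254821360111
wrist [492.2759 294.802 ]
459 262 4.03030303030303
scene [258.2687 244.5427]
238 225 6.65
side [269.7816 228.8196]
250 209 6.65
```

View pics/m20.png

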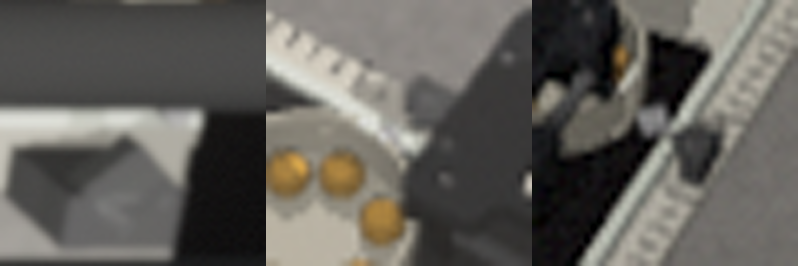

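Pointer (about (655,120) in the crop) still lies some mm short of the fixed tip (about (680,132)). To get the exact remainder, I measure both tips in the closer pre-pull wrist image by pixel values.

```bash
python3 - <<'E'
import cv2,numpy as np
np.set_printoptions(linewidth=250)
g=cv2.cvtColor(cv2.imread('pics/w19.png'),cv2.COLOR_BGR2GRAY)
print('ptr cols 426..452 rows 228..258');
for y in range(228,258):print(y,*['%3d'%v for v in g[y,426:453]])
print('mark cols 332..362')
for y in range(236,262):print(y,*['%3d'%v for v in g[y,330:364]])
E
```

```text
ptr cols 426..452 rows 228..258
228 139 175 201 214 217 211 199 184 165 150 140 136 135 134 136 135 135 136 135 135 134 133 132 132 132 132 132
229  98 138 174 199 212 216 213 206 193 176 158 146 139 136 135 134 136 135 136 136 136 135 135 135 135 136 136
230  68  95 134 169 193 208 215 215 211 201 186 169 153 143 136 135 135 135 135 136 136 136 136 136 136 136 136
231  58  66  88 122 156 183 202 213 216 215 207 196 179 162 147 140 136 135 135 136 135 136 136 136 136 136 137
232  56  55  63  81 111 147 176 197 211 217 217 213 204 189 172 157 147 142 139 137 137 136 136 136 136 136 135
233  55  56  62  78  97 123 150 177 198 210 216 218 216 209 198 186 174 165 157 151 145 141 138 138 136 135 135
234  56  61  75  94 110 127 147 169 185 197 206 212 216 217 213 208 201 194 187 178 168 159 152 145 141 137 136
235  57  66  85 106 125 143 159 170 177 182 189 196 204 210 212 212 209 206 202 196 188 179 169 157 146 138 134
236  62  69  87 111 136 156 166 166 161 158 160 166 175 184 190 192 192 191 189 187 182 176 167 155 142 131 124
237  78  81  91 112 137 156 158 145 128 119 117 119 126 134 
[... 5250 characters left out ...]

257 196 187 162 122  88  77  77  84  95 104 110 111 111 112 111 112 112 112 111 109 108 105  94  73  54  45  44  44  44  42  44  44  44  43
258 197 189 162 120  89  82  87  95 101 109 114 117 116 115 117 117 115 115 113 113 112 108  96  74  53  44  45  44  43  43  43  44  43  44
259 193 184 158 117  88  86  95 102 106 109 114 118 119 118 119 119 117 114 114 113 113 110  95  73  53  46  45  45  44  43  45  43  45  44
260 176 167 143 107  85  85  94 101 103 104 107 111 113 113 112 113 111 109 108 108 107 103  89  68  53  47  47  47  46  46  47  47  46  47
261 141 135 116  91  77  78  84  89  90  91  92  95  96  96  96  96  96  95  94  94  94  89  78  65  56  54  54  54  54  53  53  53  53  52
```

```bash
python3 - <<'E'
import cv2,numpy as np
g=cv2.cvtColor(cv2.imread('pics/w1.png'),cv2.COLOR_BGR2GRAY)
for y in range(136,152):print(y,*['%3d'%v for v in g[y,296:317]])
print('mark 238..')
for y in range(145,164):print(y,*['%3d'%v for v in g[y,238:272]])
from h import *
P=np.load('w19.npy',allow_pickle=True).item();print(plane(P,(346.0,247.5),.025))
E
```

```text
136 134 152 165 175 181 186 187 184 183 184 183 182 180 180 181 183 185 188 187 182 178
137  89 105 120 136 151 165 172 181 189 193 193 188 184 183 185 182 178 173 166 154 140
138  66  71  78  89 103 119 137 159 178 187 185 176 164 160 158 154 143 130 119 105  93
139  63  63  65  66  75  91 119 147 167 174 173 162 145 126 114 106  95  85  77  71  68
140  62  63  64  67  83 109 136 156 166 169 168 163 148 128 102  80  69  65  65  65  65
141  62  62  65  77 105 134 155 165 169 170 168 166 160 147 123  94  72  64  63  63  64
142  64  64  68  90 124 151 164 168 169 168 168 168 166 159 142 111  80  65  64  63  65
143  75  73  78  97 128 154 165 168 168 167 168 168 167 163 147 118  87  71  68  68  68
144 103 100 102 111 129 149 162 166 168 168 168 168 168 162 147 122 102  91  89  89  88
145 134 132 134 136 143 152 162 167 168 168 168 168 166 160 148 135 126 122 123 122 123
146 166 165 166 166 168 171 174 175 173 171 171 172 170 165 160 157 155 156 157 157 158
147 191 191 191 191 192 192 193 190 184 179 180 184 186 186 185 185 185 186 186 187 188
148 205 204 205 205 205 205 205 203 198 192 
[... 2316 characters left out ...]
00  98  99 100 102 102 101 100  98  99 106 123 144 157 161 162 164 160 150 157 174 181 183 181 177 179
160 167 179 186 178 152 118 102 101 100 100  99 100 100 101 100 100  99 101 111 128 144 154 158 163 170 170 163 169 183 189 191 188 180 178
161 156 166 174 170 147 119 105 104 103 103 102 103 103 103 103 102 102 104 118 136 145 148 152 161 171 174 170 173 181 185 185 182 173 170
162 147 151 158 156 142 124 116 115 115 114 114 115 115 115 115 114 113 114 125 138 143 144 146 153 162 165 164 164 167 169 169 166 159 156
163 146 146 149 147 141 136 133 133 133 133 132 131 133 133 132 131 129 129 134 140 143 143 144 146 149 151 152 153 153 153 152 152 149 147
[ 0.55312815 -0.00827372  0.025     ]
```

```bash
python3 - <<'E'
from h import *
np.set_printoptions(precision=4,suppress=True)
P=np.load('w1.npy',allow_pickle=True).item();Rz=R.from_euler('z',-.0147)
p=plane(P,(305.45,148.3),.025)
for z in(.023,.025,.027):
    m=plane(P,(248.8,149.2),z);print(z,p,m,Rz.inv().apply(m-p))
# in current side image: find pointer and mark tips, rough
D=r.camera_params('side');d=plane(D,(268.5,227.2),.025);m=plane(D,(272.0,228.8),.025);print('side',Rz.inv().apply(m-d))
g=cv2.cvtColor(cv2.imread('pics/d20.png'),cv2.COLOR_BGR2GRAY)
for y in range(220,238):print(y,*['%3d'%v for v in g[y,260:284]])
E
```

```text
0.023 [ 0.5541 -0.0911  0.025 ] [ 0.5529 -0.0086  0.023 ] [-0.0025  0.0825 -0.002 ]
0.025 [ 0.5541 -0.0911  0.025 ] [ 0.5529 -0.0088  0.025 ] [-0.0024  0.0823  0.    ]
0.027 [ 0.5541 -0.0911  0.025 ] [ 0.553 -0.009  0.027] [-0.0023  0.0821  0.002 ]
side [-0.0118  0.0015  0.    ]
220   5   4  41  80 173 151 104  36  10  20  21  18  12  17  23 127 181 170 121 155 167 170 152 135
221  14  26  43 150 168 117  90  39  16  13  17  17  14   7  85 174 177 129 123 163 168 141 146 169
222   8  19  64 152 127 107  82  31  13  12  16  17   7  48 152 182 150 113 151 169 171 139 144 148
223  33  28  86  90 118 110  75  23  12  18  14   9   0 126 181 171 121 143 166 155 150 169 171 149
224  73  76  92  91 121 106  61  28  44  50  24   4  73 173 176 130 128 165 171 154 131 144 150 155
225  98  97  96  93 113 104  95  97 106 109  42   9 145 184 150 117 154 152 152 168 154 149 139 123
226  98  96  92  92 114  91 129 132 130 134  64  73 180 180 121 121 145 128 111 133 136 139 142 103
227  94  94  94 108  99  49 114 131 127 126 100 151 162 137  93  95 110 117 101 131 131 123 108 102
228  94  96 115 112 
[... 279 characters left out ...]

231  23   5  15  14  20  19  14  19 127 172 165  83  56  70  65  61  48  26  84 132 101 104 108 109
232  18  10  21  17  21  13   1  85 173 163 113  99  63  55  62  57  37  41 109 109 100 106 107 112
233  19  18  15  18  15  10  51 149 183 151 106 134  75  48  58  43  25  94 120 105 106 107 104 109
234  20   9  18  14  18  21 125 179 168 116 128 150  77  49  51  36  43 117 105 107 104 106 108 109
235  21  14  14   9   5  85 172 178 130 111 141 149  82  51  50  31  86 107 101 105 106 109 109 113
236  13   6  13   9  49 147 181 148 117 132 145 148 123  95  69  69 107 104 107 110 105 106 110 107
237  13  18  14  24 125 178 168 122 144 157 129 134 144 152 137 120 102 107 111 108 109 104 104 109
```

Home-image measurement gives a travel of 82.3 mm, so 6.3 mm more is needed.

Emit:
carry_out([
  [[0, -0.3, 0, 0, 0, 0], [0, -0.6, 0, 0, 0, 0], [0, -0.63, 0, 0, 0, 0], [0, -0.63, 0, 0, 0, 0], [0, -0.63, 0, 0, 0, 0]],
])

```text
time: 39.03
ee_pos: [0.5868, 0.1363, 0.0367]
eef_rot: [1.0, -0.008, -0.0, 0.002]
ft_force: [-1.7, -7.7, 4.7]
width: 0.0117
grip_force: 45.0
```

```bash
python3 - <<'E'
from h import *
np.set_printoptions(precision=4,suppress=True)
s=r.read_state();print(s['time'],s['ee_pos'],s['eef_rot'],s['ft_force'],s['width'])
P=r.camera_params('wrist');im=np.ascontiguousarray(r.camera('wrist')[:,:,::-1]);cv2.imwrite('pics/w21.png',im)
np.save('w21.npy',P,allow_pickle=True)
print(proj(P,np.array([.553,-.0085,.025])),proj(P,np.array([.5553,-.0085,.025])))
x,y=proj(P,np.array([.554,-.0085,.025])).round().astype(int);x=min(x,540)
g=cv2.cvtColor(im,cv2.COLOR_BGR2GRAY)
print(x-20)
for v in range(y-16,y+14):print(v,*['%3d'%q for q in g[v,x-20:x+20]])
b=np.ascontiguousarray(r.camera('side')[:,:,::-1]);cv2.imwrite('pics/d21.png',b);g=cv2.cvtColor(b,cv2.COLOR_BGR2GRAY)
print('side')
for y in range(222,238):print(y,*['%3d'%v for v in g[y,260:284]])
E
```

```text
39.0333 [0.5868 0.1363 0.0367] [ 1.     -0.0084 -0.0003  0.002 ] [-1.7057 -7.739   4.6749] 0.011693011212197563
[499.9834 296.1755] [500.5852 293.0052]
480
279  78  77  77  78  77  78  77  78  78  78  77  77  77  77  77  77  76  77  77  76  76  76  77  77  76  77  76  77  76  76  76  77  76  76  76  77  76  76  76  75
280  77  77  76  77  77  77  76  77  76  77  77  77  77  77  76  77  77  77  76  76  76  77  76  76  76  77  76  76  76  76  76  75  76  76  75  76  75  75  75  75
281  77  76  77  76  77  76  76  76  75  75  76  76  75  76  76  76  75  76  76  75  75  76  75  75  76  75  75  75  75  76  74  74  75  75  74  75  75  74  75  74
282  75  75  75  75  75  75  75  75  75  75  76  75  75  75  75  75  75  74  75  75  75  74  75  74  75  74  74  75  74  75  74  74  74  74  73  74  74  75  74  74
283  73  74  74  74  75  73  74  74  73  74  74  74  74  74  73  74  73  73  74  74  74  73  73  74  73  73  72  73  72  73  72  73  73  73  73  73  73  72  72  73
284  72  73  73  73  72  72  73  72  73  72  72  73  72  73  72  72  72  73  72  71  72  72  72  72  72  71  72  71  71  72 
[... 4880 characters left out ...]

231  74  59  27  18  17  31  40  28 124 168 165  83  54  71  62  63  51  28  83 129 103 102 106 109
232  19  12  14  20  12  14   2  82 173 166 117 100  64  58  60  58  32  39 108 108 100 106 108 110
233  18  20  12  15  16   6  47 149 182 150 107 135  75  48  55  41  33  93 121 104 106 103 106 107
234  18  19  17  11  10  23 128 178 168 118 126 147  80  49  51  36  44 117 107 105 105 108 108 110
235  17  11  22  20   0  85 170 176 130 111 141 149  82  50  52  31  87 107 101 106 104 108 110 112
236  14  13  16  13  47 147 179 153 114 132 143 149 120  95  70  68 108 102 103 107 107 109 110 109
237  17  16   7  25 126 180 165 122 146 157 128 134 144 154 138 119 100 106 110 107 106 106 110 106
```

```bash
python3 - <<'E'
from h import *
np.set_printoptions(precision=4,suppress=True)
A=cv2.cvtColor(cv2.imread('pics/w20.png'),cv2.COLOR_BGR2GRAY);B=cv2.cvtColor(cv2.imread('pics/w21.png'),cv2.COLOR_BGR2GRAY)
t=B[296:325,470:500];m=cv2.matchTemplate(A[280:340,440:520],t,cv2.TM_CCOEFF_NORMED);_,v,_,l=cv2.minMaxLoc(m);dx,dy=l[0]+440-470,l[1]+280-296;print(v,dx,dy)
for y in range(287,300):print(y,*['%3d'%q for q in B[y,484:512]],' | ',*['%3d'%q for q in A[y+dy,484+dx:520+dx]])
E
```

```text
0.9941250681877136 -9 0
287  73  73  72  72  72  71  70  73  71  71  71  73  72  70  67  67  68  67  67  68  68  67  68  67  66  63  64  63  |   73  72  72  70  70  71  71  71  70  71  72  72  72  73  73  73  73  72  73  72  72  70  70  67  66  67  67  68  67  67  68  68  68  67  65  63
288 108 105 102 101 100 100 101 101 100 102 106 109 108 101  90  85  87  88  89  89  89  89  89  87  77  67  59  56  |  109 104 101 101 100 100 101 101 101 103 106 110 111 111 111 110 110 110 110 109 107 102  94  84  82  85  88  88  89  89  90  91  92  85  72  61
289 162 157 151 149 149 149 149 149 149 153 159 164 162 153 135 123 123 127 128 129 130 130 131 125 105  76  54  46  |  163 156 151 149 149 149 149 148 150 153 159 164 165 166 166 165 165 165 162 158 154 148 135 120 116 122 127 128 128 130 133 139 139 123  90  60
290 198 191 186 185 185 184 185 184 185 189 195 201 201 193 176 160 156 158 160 161 162 163 163 155 129  85  49  33  |  199 192 186 185 184 184 184 185 185 188 195 201 202 203 203 202 201 199 194 187 181 175 165 152 145 150 157 160 161 163 168 178 178 155 106  57
291 212 205 202 200 
[... 1655 characters left out ...]
 157 127  77  35  20  19  |  130 129 130 130 129 129 128 128 128 128 128 119 100  80  69  70  83 104 128 149 163 170 172 173 173 173 173 173 172 169 160 142 109  65  32  21
298  96  95  92  89  89  88  88  89  90  93  96  88  76  67  64  64  69  80 102 126 147 157 149 116  68  31  21  20  |   97  98  97  97  97  97  97  97  98 100 100  91  77  66  64  65  71  86 106 129 150 164 171 173 173 173 173 173 172 165 146 117  81  46  25  20
299  66  64  63  60  59  59  60  64  66  69  70  68  65  64  65  71  76  86  97 111 128 138 129  97  55  26  19  20  |   66  67  65  66  66  66  67  68  71  74  74  71  67  65  66  72  79  87  99 114 134 153 165 171 173 173 173 173 171 161 134  92  53  29  21  20
```

The evidence, including mark drift across the wrist views, puts the mark at about 82.7 mm travel, and the carriage is at about 82.0. Small final pull.

Emit:
carry_out([
  [[0, -0.04, 0, 0, 0, 0], [0, -0.08, 0, 0, 0, 0], [0, -0.08, 0, 0, 0, 0], [0, -0.08, 0, 0, 0, 0], [0, -0.08, 0, 0, 0, 0]],
])

```text
time: 39.55
ee_pos: [0.5868, 0.1369, 0.0367]
eef_rot: [1.0, -0.009, -0.0, 0.002]
ft_force: [-2.0, -8.1, 4.6]
width: 0.0117
grip_force: 45.0
```

```bash
python3 - <<'E'
from h import *
np.set_printoptions(precision=4,suppress=True)
s=r.read_state();print(s['time'],s['ee_pos'],s['ft_force'],s['width'])
# cross-check: wedge shift along stage y in the side view, upsampled segmentation of pointer (home vs now)
D=r.camera_params('side');b=np.ascontiguousarray(r.camera('side')[:,:,::-1]);cv2.imwrite('pics/d22.png',b);a=cv2.imread('pics/side0.png')
for n,im,c in(('home',a,np.array([.559,-.0918,.025])),('now',b,np.array([.5602,-.009,.025]))):
    u,v=proj(D,c).round().astype(int);g=cv2.cvtColor(im,cv2.COLOR_BGR2GRAY);print(n,u,v,proj(D,c))
    for y in range(v-6,v+7):print(y,u-8,*['%3d'%q for q in g[y,u-8:u+9]])
im=cv2.imread('pics/d22.png')
h=cv2.cvtColor(im,cv2.COLOR_BGR2HSV);k=((h[...,1]>110)&(h[...,2]>90)&(h[...,0]>10)&(h[...,0]<28));print('brass px near dish',k[190:240,230:290].sum(),'rod diff',(cv2.absdiff(im,a)[285:355,220:265].max(2)>45).sum())
E
```

```text
39.55 [0.5868 0.1369 0.0367] [-2.0147 -8.1052  4.6441] 0.011725420902882203
home 280 210 [279.879 209.621]
204 272 143 128 165 154 134 103  37  15  16  21  16   8   9  85 172 173 124
205 272 124 139 170 142 117  97  40  14  13  19  23  10  21 147 180 147 109
206 272 141 161 137 127 115  89  34  15  11  16  12   0 116 178 169 115 131
207 272 145 139 135 125 114  68  23  48  28  13   4  75 171 178 128 122 143
208 272 149 142 134 124 113  82  87 106 103  40   5 144 182 150 118 150 148
209 272 149 139 134 126  96 113 132 134 135  62 104 180 169 122 144 159 148
210 272 149 142 135 107  56 101 129 127 127  95 165 175 129 127 164 152 121
211 272 146 143 118  64  18  51 118  99 100 129 177 148 115 149 169 152 120
212 272 127 109  65  24   8  31  79  41 100 164 173 125 145 167 155 133 129
213 272  72  30  17  17  23  16   1  43 146 183 144 133 165 174 153 131 111
214 272  10  20  19  16  17  10  21 126 180 162 120 154 153 151 152 150 134
215 272  15  13  15  19  18   0  86 172 176 125 143 166 151 149 131 118 127
216 272  11  16  19  15   5  50 151 183 150 131 163 174 156 169 157 118 107
now 2
[... 348 characters left out ...]
90 117 105  65  45  90  60  18   1 119 181 180 119 124 148
227 260  95  91  90 114 104 109 105 131 113  36  52 174 172 136  92  96 111
228 260  94  94 110 109  83 124 131 129 134  73 118 144 114  66  63  65  81
229 260  96  95 112  76  32 110 125 124 120 105 129  81  55  59  59  57  56
230 260  97  88  78  32   4  79  97  90  87 146 156  79  58  72  62  61  55
231 260  87  61  26  14  10  40  34  42 121 168 164  84  56  69  64  63  49
232 260  59  13  12  19  15  14   1  83 171 165 113 101  66  56  60  53  37
233 260  13  21  10  13  14   6  44 146 181 150 106 135  76  49  52  45  27
234 260  14  19  16  14  13  27 126 177 169 119 126 148  77  48  49  34  46
brass px near dish 13 rod diff 75
```

```bash
python3 -c "
from bench import r
print(r.close_job())"
```

```text
the job is handed in; nothing more can be done
None
```

I handed the job in: the beads are stirred, the rod is back in its block and released, and the gripper is still holding the carriage at 82.6 mm of travel. I put the mark at 82.3–82.8 mm but never saw the two tips face each other up close. I stirred about nine turns, and one dragged the carriage several mm off home (at least one other moved it about 2 mm). I saw all five beads in the dish after stirring, but the gripper largely hid the dish once I started pulling.

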